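# Hang a gauge block in the bench bath in its dip basket

## Task

Get the tallest of the three gauge blocks ready for degreasing: put it in the small steel dip basket where the basket stands on the bench, then swing the folded-down wire bail upright, lift the basket by it and hang it by the notch of the bail on the hook over the bath, so that it hangs level and at rest inside the tank, clear of its walls and floor. Do not tip the basket, and leave the other two blocks and the things lying about where they are.

Things in the scene. Friction and masses are not known exactly. Their poses are not given: they have to be found in the camera images.
- tall_block_center (a point): (all lengths here and below in mm) centre (15 above the bench) of the tallest of three plain ground-steel gauge blocks, 9 x 35 x 30: x axis across its 9 thickness, y along its 35 length, z up; it stands on its 9 x 35 face; about 0.075 kg. The three stand side by side in any order
- middle_block_center (a point): (mm) centre of the middle gauge block, 9 x 35 x 20 (20 high); not to be moved
- low_block_center (a point): (mm) centre of the lowest gauge block, 9 x 35 x 10 (10 high); not to be moved
- basket: (mm) round open perforated steel dip basket standing on the bench, 76 outside and 70 inside diameter, 56 high, inner floor 4 above its underside, 0.2 to 0.45 kg. Origin at the centre of its underside, z up. A wire bail turns on two ears at y = +42 and -42, 50 above the underside (ears reach y = +-45); folded, it sticks out to the basket's +x side
- bail_wire (a joint): rad; lengths in mm. Angle of the bail about the basket's y: 0 folded, resting on stops 15 degrees below level on the +x side; 1.83 upright; 3.67 folded on -x. Nearly free: let go within about 12 degrees of upright it stays, else it falls back. Its cross bar runs along y, 80 from the pivots, legs at y = +-42; folded it is 29 above the bench and 77 from the basket's axis, upright 130 above the underside
- bail_notch (a point): (mm) centre of the 5 wire in the notch in the middle of the bail's cross bar, where the hook sits: a hump 26 wide at its feet and 12 at its top that stands 8 further out than the bar (88 from the pivots). Its axes turn with the bail and equal the basket's when the bail is folded
- bail_grip_a (a point): (mm) middle of one of two black tube sleeves on the cross bar, 9 in diameter and 21 long, that turn freely on the wire, at the basket's y = +24.5. A place to pinch the bail (across the bar) that leaves the notch free for the hook. Folded, there are 33 free between sleeve and basket wall.
- bail_grip_b (a point): (mm) middle of the other such sleeve, at the basket's y = -24.5
- bath: (mm) fixed small bench bath: grey housing with an open steel tank, outside 152 (x) x 142 (y), rim 80 above the bench, inside 132 x 122, tank floor 28 above the bench. Origin on the bench under the tank's middle; its front (dark panel, knob) faces -x. At the back, x = +90, an 8 rod rises to 196, bends forward over the tank and ends as an open upturned hook; nothing is higher
- hook_seat (a point): (mm) top of the hook's 8 rod at its seat, over the tank's middle, 178 above the bench; the rod runs along the bath's x. Its tip is 27 in front (-x) and ends 16 higher; behind it rises as much within 50. Bring the bail over the tip from the front: the basket's underside above the tank rim (80), its own rim below the rod's underside (169). Hung, it is 14 above the tank floor
- tank: the tank of the bath (its floor and four walls), same origin and axes as bath
- spanner: (mm) open-ended steel spanner, 147 x 27 x 8, lying flat, long axis y; origin at the middle of its underside; a bystander
- dial_indicator: (mm) round white-faced dial indicator with a stem, 119 x 60 x 26, lying flat; origin under its middle; a bystander
- loupe: (mm) black waisted eye loupe, 38 in diameter and 38 high, standing; origin under its centre; a bystander
- calipers: (mm) steel calipers, 180 x 71 x 8, lying flat, long axis y; origin under its middle; a bystander
- plug_gauge: (mm) steel plug gauge with hexagonal grip, 74 x 22 x 19, lying, long axis y; origin under its middle; a bystander
- hex_key: (mm) black hexagon key, 94 x 34 x 8, lying flat, long axis y; origin under its middle; a bystander
- brush: (mm) flat brush with wooden handle, 150 x 32 x 12, lying flat, long axis y; origin under its middle; a bystander
Not all that is in view belongs to the job. Several things have the shape of the basket; the one meant has the colours described above.

How it is judged:
By the outcome, as a careful person would: the job done as asked, in the order asked, and still so for the second after the job is handed in, with the robot touching nothing.
It also fails if it takes over 72 s, if anything falls off the work surface, if the arm or the gripper's body presses on something with over 40 N, if the wrist force passes 120 N, or if a joint passes its speed limit or range.

## Robot

A 6-joint arm with a two-finger parallel gripper is mounted at the origin on a cart in front of the work surface, level with it; the furniture and walls round the work are solid. World frame = base frame: x ahead of the robot, y to its left, z up, the work surface at z = 0. Lengths are in mm, angles in rad, forces in N, time in s.
With the tool pointing down it reaches from about 350 to 975 mm from the base axis. Payload 7.1 kg.
Tool frame: the origin (TCP) lies between the finger pads; the fingertips stand 8 mm ahead of it and the grasp point (between the pads) lies 11 mm behind it; x points along the fingers, y is the direction in which the jaws open and shut, and the axes are right-handed (so a half turn about x gives the same grasp; the last joint's range is limited). The gripper opens to 88 mm and grips with 3 to 60 N. Pads are 20 mm wide; open, the fingers measure 115 mm over their backs; the gripper's body (75 mm by 178 mm) begins 61 mm behind the grasp point.
Start: joints at [1.224, 0.423, 1.63, -0, 1.089, -0.019], TCP at [201.194, 591.714, 230.675] pointing down, gripper open.
Joint ranges: [-3, 3], [-0.9, 2.11], [0.09, 2.58], [-1.31, 4.45], [0.11, 2.69], [-2.54, 2.54]. Speed limits (rad/s): [2.39, 2.39, 3.01, 3.14, 3.14, 3.14].

## Interface

Orientations are given as a rotation vector (axis times angle).
In Python, from workcell import ctrl gives the robot as it stands.
- The arm moves only by the tool apply_moves, never from a script. Its argument "increments" is a list of rows, each an object with "gripper": the opening in per cent of the stroke, from 0 (shut) to 100 (fully open); "delta_pos": the shift along the tool's x, y, z in cm, a list of three; "dr": the turn, a rotation vector about the tool's x, y, z in rad, a list of three. In form: [{"gripper": gripper, "delta_pos": [dx, dy, dz], "dr": [ax, ay, az]}, ...]. A call has exactly 5 rows; each row shifts and turns the commanded pose from where the row before left it, along the tool's axes as they then stand; what a row does not reach is not made up. A row lasts 1/12 s, in which the tool goes at most 41.7 mm and 7.16 degrees, less where a joint would pass 70% of its speed; a pose out of reach is approached as far as the arm can. A call with a gripper value outside its range is refused whole. The fingers move at their own pace and stop on an object; the grip force is fixed at half the most. Time passes only in rows, so rows that do not move let the fingers close, or fill a call up. It gives the time, the measured TCP pose, the force and the opening at its end, in the units of the state.
- ctrl.get_obs(): the state, without advancing time (a new reading comes with each control period).
- ctrl.get_image(name): name is "side" or "top" or "wrist"; returns a dict with "img" (480x640x3 uint8, red, green, blue), "range_z" (480x640 float32, mm along the optical axis (not along the pixel's ray), 0 where there is no reading), "mtx" (3x3 intrinsics, pixels), "k1" (the pictures are not rectified: a ray, as slopes to the right and down, at radius r is drawn at 1 + k1 r^2 times it, then the intrinsics apply), "rvec" (rotation vector, rad) and "tvec" (3), from world to camera coordinates, as OpenCV has them. Camera axes: x right, y down, z forward; pixel columns grow to the right and rows downward; lengths in mm; the calibration is good to about 2 mm. A picture is of the moment at which its call begins.
- ctrl.close_job(): hands the job in, once; it reports no verdict.
The state is a dict: "t": time; "qpos": joint angles; "qvel": joint speeds; "joint_torque": joint torques, N m; "ee_pos": TCP position; "orientation": TCP orientation; "ft_force": force on the tool from outside, world axes, zero at the start; "moment": the same for the moment, N m; "width": finger opening in mm.
Only numpy, scipy, OpenCV 4.12 (cv2) and the standard library are available. Lean on these libraries where they do the work, as an engineer would, in place of code of your own. Each camera call takes 0.05 s, during which the arm holds its last target. There are 200 camera calls.

## Working session

There is one attempt and no reset: what is moved stays moved. The work goes in short steps, Python scripts to look and compute and a tool call to move; the robot and the scene stay as the last step left them, time stands still between calls to the robot, and variables do not carry over. Pictures are saved under pics/ and viewed, about 8 in all and at most 12, crops included, and the job is handed in when it is done.

Besides the shell and the picture viewer there is one more tool, called after "Emit:" by a JSON object that holds its "op" and its "data", one argument or row to a line. apply_moves: Moves the arm, as the interface text tells. Its arguments: {"type":"object","properties":{"increments":{"type":"array","items":{"type":"object","properties":{"gripper":{"type":"number"},"delta_pos":{"type":"array","items":{"type":"number"}},"dr":{"type":"array","items":{"type":"number"}}}}}},"required":["increments"]}

```bash
mkdir -p pics; cat > h.py <<'E'
import numpy as np, cv2
from workcell import ctrl
from scipy.spatial.transform import Rotation as R
def grab(n):
    d=ctrl.get_image(n); np.savez(f'{n}.npz',**d); return d
def load(n): return dict(np.load(f'{n}.npz'))
def cam(d):
    Rm=cv2.Rodrigues(np.array(d['rvec'],float))[0]; return Rm,np.array(d['tvec'],float).ravel()
def slopes(d,uv):
    uv=np.atleast_2d(np.array(uv,float)); k=float(d['k1']); M=d['mtx']
    x=np.c_[(uv[:,0]-M[0,2])/M[0,0],(uv[:,1]-M[1,2])/M[1,1]]; s=x.copy()
    for _ in range(10): s=x/(1+k*(s**2).sum(1,keepdims=True))
    return s
def plane(d,uv,z):
    Rm,t=cam(d); s=slopes(d,uv); r=np.c_[s,np.ones(len(s))]@Rm; c=-Rm.T@t
    return c+r*((z-c[2])/r[:,2])[:,None]
def cloud(d):
    Rm,t=cam(d); v,u=np.mgrid[0:480,0:640]; s=slopes(d,np.c_[u.ravel(),v.ravel()])
    z=d['range_z'].ravel()[:,None]; return ((np.c_[s,np.ones(len(s))]*z-t)@Rm).reshape(480,640,3)
def proj(d,P):
    Rm,t=cam(d); p=np.atleast_2d(P)@Rm.T+t; s=p[:,:2]/p[:,2:]; s=s*(1+float(d['k1'])*(s**2).sum(1,keepdims=True))
    return np.c_[s[:,0]*d['mtx'][0,0]+d['mtx'][0,2],s[:,1]*d['mtx'][1,1]+d['mtx'][1,2]]
def save(d,name,crop=None,f=1):
    im=d['img'][:,:,::-1]
    if crop: a,b,c,e=crop; im=im[b:e,a:c]
    cv2.imwrite('pics/'+name,cv2.resize(im,None,fx=f,fy=f,interpolation=cv2.INTER_CUBIC))
E
python3 - <<'E'
from h import *
for n in('top','side'):
    d=grab(n); save(d,n+'1.png'); Rm,t=cam(d); print(n,-Rm.T@t,Rm[2],d['mtx'][0,0],d['k1'])
o=ctrl.get_obs(); print(o); print(R.from_rotvec(o['orientation']).as_matrix())
E
```

```text
top [ 339.69665905  124.07722574 1723.71682556] [ 0.10539445 -0.00272043 -0.99442677] 464.27090694540175 0.006669668221552667
side [ 240.59754092 -906.87449862  938.41065746] [ 0.20270513  0.76519518 -0.61105397] 505.35852942625195 -0.0897363307234258
{'t': 0.1, 'qpos': array([ 1.22400122e+00,  4.23746091e-01,  1.63061644e+00, -2.22004324e-05,
        1.08862610e+00, -1.90010091e-02]), 'qvel': array([ 0.00094845,  0.00057136, -0.0014463 ,  0.00106856, -0.00041905,
       -0.00091347]), 'joint_torque': array([ 5.43053793e-04, -5.45621681e+01, -2.74322069e+01,  6.46375492e-02,
        1.88738859e-02, -3.15442367e-05]), 'ee_pos': array([201.0327504 , 591.25418694, 229.98975481]), 'orientation': array([ 0.25615571,  1.55568159, -0.25832557]), 'ft_force': array([-0.11696967, -0.37844408, -0.37727304]), 'moment': array([-0.10006389,  0.04576643, -0.02931523]), 'width': 87.75979868477701}
[[-4.55973356e-04  3.21945286e-01  9.46758166e-01]
 [-1.31955393e-03  9.46757247e-01 -3.21945609e-01]
 [-9.99999025e-01 -1.39609708e-03 -6.87191158e-06]]
```

View pics/top1.png

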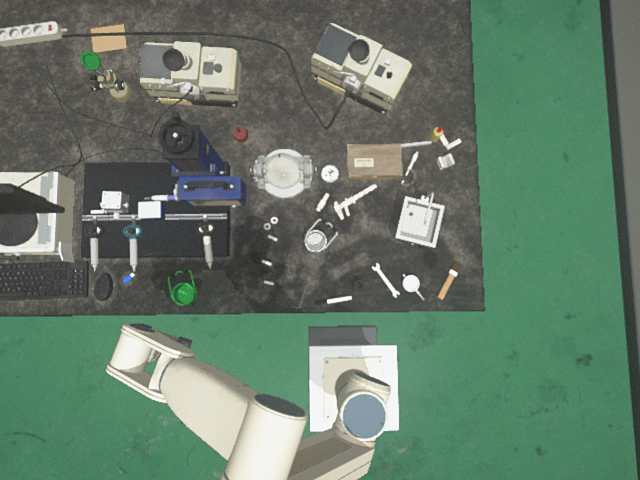

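View pics/side1.png

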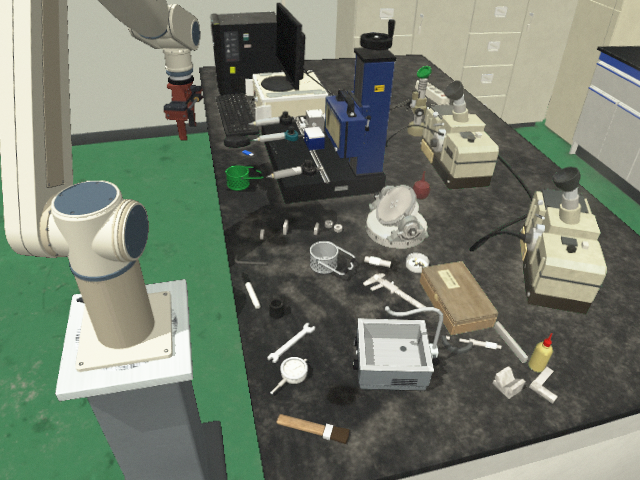

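The top view shows the steel basket at (320,237) with its bail to the upper right. The three blocks are near (272,238), (267,263) and (268,283), and the bath is at (420,220). The green basket at (183,290) is a decoy. The side view agrees: basket at (323,257), hook at (440,315).

```bash
python3 - <<'E'
from h import *
d=load('top')
for n,uv,z in [('b1',(272,238),20),('b2',(267,263),20),('b3',(268,283),20),('basket',(320,238),30),('bail',(335,232),30),('bathmid',(420,221),80)]:
    print(n,plane(d,uv,z).round())
d2=load('side')
for n,uv in [('b1',(262,235)),('b2',(285,227)),('b3',(317,228))]: print(n,plane(d2,uv,15).round())
for s,(a,b,c,e) in (('side',(250,200,345,270)),('top',(250,225,290,295))):
    dd=load(s);C=cloud(dd); P=C[b:e,a:c]; g=dd['img'][b:e,a:c].min(2)
    m=(g>130).astype(np.uint8); n,l,st,ce=cv2.connectedComponentsWithStats(m)
    for i in range(1,n):
        if st[i,4]>5: q=P[l==i]; print(s,ce[i]+[a,b],st[i,4],np.median(q,0).round(),np.percentile(q[:,2],[10,90,98]).round(1))
a=cv2.resize(d['img'][190:300,250:350,::-1],(600,660),interpolation=cv2.INTER_CUBIC)[:600]
b=cv2.resize(d2['img'][200:290,245:365,::-1],(800,600),interpolation=cv2.INTER_CUBIC)
cv2.imwrite('pics/c2.png',b)
E
```

```text
b1 [[544. 293.  20.]]
b2 [[452. 311.  20.]]
b3 [[379. 307.  20.]]
basket [[541. 115.  30.]]
bail [[563.  60.  30.]]
bathmid [[ 592. -243.   80.]]
b1 [[380. 291.  15.]]
b2 [[454. 316.  15.]]
b3 [[549. 291.  15.]]
side [284.43589744 226.92307692] 39 [450. 299.  30.] [13.2 33.8 34.5]
side [328.23076923 223.19230769] 26 [588. 309.  13.] [ 7.9 15.7 17.2]
side [315.53333333 228.76666667] 30 [541. 280.  21.] [13.  24.2 26.3]
side [337.40425532 227.08510638] 47 [612. 283.  13.] [ 5.2 15.8 18.5]
side [261.35 233.55] 20 [379. 299.  12.] [10.6 14.4 15.5]
side [324.02360877 254.16357504] 593 [533. 152.  42.] [10.7 58.5 60.9]
top [267.22727273 226.86363636] 22 [587. 309.   9.] [ 1.  14.7 15.3]
top [272.25    237.53125] 32 [547. 292.  18.] [ 0.8 23.5 30. ]
top [266.6875  262.40625] 32 [454. 312.  28.] [ -1.   33.3 676.5]
top [268.5 282.5] 28 [381. 307.   8.] [ 0.4 15.1 16. ]
```

View pics/c2.png

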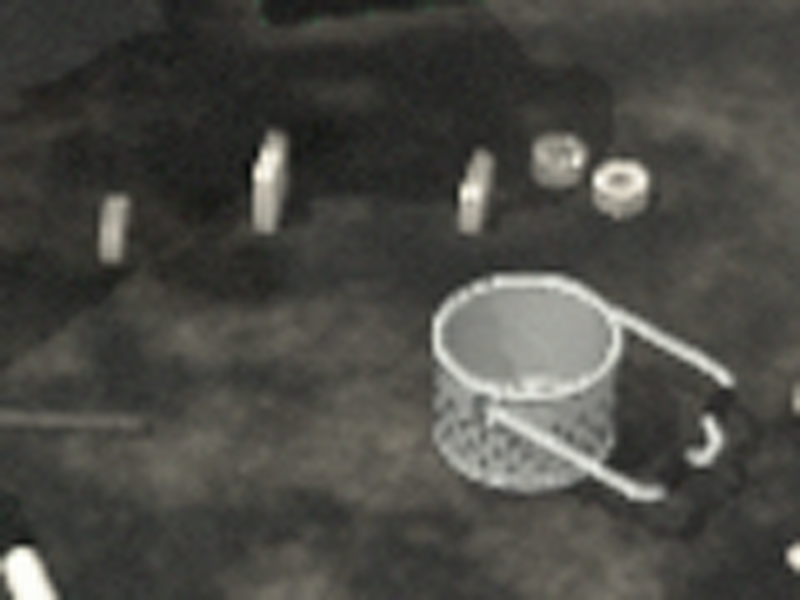

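The crop shows the tallest block in the middle, side image about (285,227), which puts it near world (453,312). The low one is near and the middle one far. Next I move above the tall block.

```bash
cat >> h.py <<'E'
def Rdown(yaw):  # tool x down, tool y at yaw in world xy
    x=np.array([0,0,-1.]); y=np.array([np.cos(yaw),np.sin(yaw),0]); return np.c_[x,y,np.cross(x,y)]
def plan(pos,Rt,n,g,start=None):
    import json
    o=ctrl.get_obs(); p,Rc=(o['ee_pos'],R.from_rotvec(o['orientation'])) if start is None else start
    Rt=R.from_matrix(Rt) if isinstance(Rt,np.ndarray) else Rt
    p0=np.array(p);pos=np.array(pos,float); rv=(Rc.inv()*Rt).as_rotvec(); R0=Rc; rows=[]
    for i in range(1,n+1):
        d=np.round(Rc.inv().apply(p0+(pos-p0)*i/n-p)/10,2); r=np.round((Rc.inv()*(R0*R.from_rotvec(rv*i/n))).as_rotvec(),3)
        p=p+Rc.apply(d*10); Rc=Rc*R.from_rotvec(r)
        rows.append({"gripper":g,"delta_pos":(d+0.).tolist(),"dr":(r+0.).tolist()})
    for i in range(0,n,5): print(json.dumps(rows[i:i+5]))
    print('max step mm',max(np.linalg.norm(r['delta_pos'])*10 for r in rows),'rot',max(np.linalg.norm(r['dr']) for r in rows)); return p,Rc
E
python3 -c "
from h import *
plan((453,312,200),Rdown(0.0),15,100)"
```

```text
[{"gripper": 100, "delta_pos": [0.2, -1.22, 2.19], "dr": [0.083, 0.0, 0.0]}, {"gripper": 100, "delta_pos": [0.2, -1.04, 2.28], "dr": [0.083, 0.0, 0.0]}, {"gripper": 100, "delta_pos": [0.2, -0.84, 2.36], "dr": [0.083, 0.0, 0.0]}, {"gripper": 100, "delta_pos": [0.21, -0.64, 2.43], "dr": [0.082, 0.0, 0.0]}, {"gripper": 100, "delta_pos": [0.2, -0.45, 2.47], "dr": [0.083, 0.0, 0.0]}]
[{"gripper": 100, "delta_pos": [0.2, -0.24, 2.49], "dr": [0.083, 0.0, 0.0]}, {"gripper": 100, "delta_pos": [0.2, -0.02, 2.51], "dr": [0.083, 0.001, 0.0]}, {"gripper": 100, "delta_pos": [0.2, 0.17, 2.5], "dr": [0.083, 0.0, 0.001]}, {"gripper": 100, "delta_pos": [0.2, 0.39, 2.48], "dr": [0.083, 0.0, 0.0]}, {"gripper": 100, "delta_pos": [0.2, 0.59, 2.44], "dr": [0.083, 0.0, 0.0]}]
[{"gripper": 100, "delta_pos": [0.2, 0.79, 2.38], "dr": [0.083, 0.0, 0.0]}, {"gripper": 100, "delta_pos": [0.2, 0.98, 2.3], "dr": [0.082, 0.0, 0.0]}, {"gripper": 100, "delta_pos": [0.2, 1.17, 2.22], "dr": [0.083, 0.0, 0.0]}, {"gripper": 100, "delta_pos": [0.2, 1.35, 2.11], "dr": [0.083, 0.0, 0.0]}, {"gripper": 100, "delta_pos": [0.2, 1.52, 2.0], "dr": [0.083, 0.0, 0.0]}]
max step mm 25.216264592520442 rot 0.08300602387778853
```

Emit:
{"op": "apply_moves", "data": {
  "increments": [
    {"gripper":100,"delta_pos":[0.2,-1.2,2.2],"dr":[0.083,0,0]},
    {"gripper":100,"delta_pos":[0.2,-1.0,2.3],"dr":[0.083,0,0]},
    {"gripper":100,"delta_pos":[0.2,-0.8,2.4],"dr":[0.083,0,0]},
    {"gripper":100,"delta_pos":[0.2,-0.6,2.4],"dr":[0.083,0,0]},
    {"gripper":100,"delta_pos":[0.2,-0.5,2.5],"dr":[0.083,0,0]}
  ]
}}

```text
t: 0.52
ee_pos: [286.6, 498.1, 220.2]
orientation: [0.583, 1.491, -0.584]
ft_force: [0.4, -0.3, 0.2]
width: 88.0
```

Emit:
{"op": "apply_moves", "data": {
  "increments": [
    {"gripper":100,"delta_pos":[0.2,-0.2,2.5],"dr":[0.083,0,0]},
    {"gripper":100,"delta_pos":[0.2,0,2.5],"dr":[0.083,0,0]},
    {"gripper":100,"delta_pos":[0.2,0.2,2.5],"dr":[0.083,0,0]},
    {"gripper":100,"delta_pos":[0.2,0.4,2.5],"dr":[0.083,0,0]},
    {"gripper":100,"delta_pos":[0.2,0.6,2.4],"dr":[0.083,0,0]}
  ]
}}

```text
t: 0.93
ee_pos: [371.3, 405.6, 210.3]
orientation: [0.902, 1.375, -0.903]
ft_force: [-0.0, -0.5, 0.8]
width: 87.4
```

Emit:
{"op": "apply_moves", "data": {
  "increments": [
    {"gripper":100,"delta_pos":[0.2,0.8,2.4],"dr":[0.083,0,0]},
    {"gripper":100,"delta_pos":[0.2,1.0,2.3],"dr":[0.083,0,0]},
    {"gripper":100,"delta_pos":[0.2,1.2,2.2],"dr":[0.083,0,0]},
    {"gripper":100,"delta_pos":[0.2,1.4,2.1],"dr":[0.083,0,0]},
    {"gripper":100,"delta_pos":[0.2,1.5,2.0],"dr":[0.083,0,0]}
  ]
}}

```text
t: 1.35
ee_pos: [456.1, 312.9, 200.3]
orientation: [1.213, 1.206, -1.214]
ft_force: [0.6, -0.7, 0.4]
width: 88.1
```

```bash
python3 - <<'E'
from h import *
o=ctrl.get_obs(); print(o['t'],o['ee_pos'],o['qpos']); print(R.from_rotvec(o['orientation']).as_matrix().round(3))
d=grab('wrist'); save(d,'w3.png'); Rm,t=cam(d); print(-Rm.T@t,Rm.round(3),d['mtx'],d['k1'])
E
```

```text
1.35 [456.08007755 312.92432153 200.32002087] [5.79822145e-01 3.57230782e-01 1.81420587e+00 2.03193845e-05
 9.70662282e-01 5.85936298e-01]
[[-0.     1.    -0.006]
 [-0.    -0.006 -1.   ]
 [-1.    -0.     0.   ]]
[457.38528558 394.91882915 354.79270463] [[ 1.    -0.005 -0.001]
 [-0.005 -0.956  0.293]
 [-0.002 -0.293 -0.956]] [[395.87729355   0.         317.31979936]
 [  0.         395.87729355 237.19671323]
 [  0.           0.           1.        ]] -0.05520164219103919
```

View pics/w3.png

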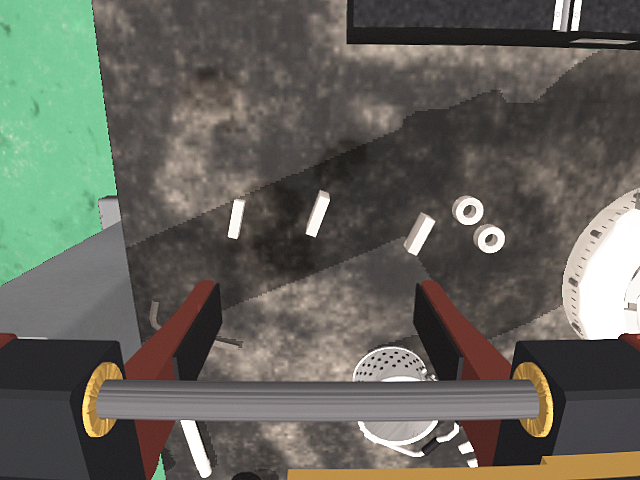

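The wrist view shows the blocks at (237,218), (318,213) and (420,234), with the tall one in the middle at (318,213). The basket is at (395,390), partly hidden by the gripper.

```bash
python3 - <<'E'
from h import *
d=load('wrist');C=cloud(d); g=d['img'].min(2)
for a,b,c,e in((220,190,255,245),(295,180,340,245),(400,205,440,262)):
    P=C[b:e,a:c];m=(g[b:e,a:c]>140); z=P[...,2]; zt=np.percentile(z[m],90); print('ztop',zt)
    mm=m&(z>zt-4); v,u=np.nonzero(mm); uv=np.c_[u+a,v+b].astype(float)
    h=30 if 280<a<300 else zt
    Q=plane(d,uv,h); r=cv2.minAreaRect(Q[:,:2].astype(np.float32)); print(len(Q),r,'depth ctr',P[mm].mean(0))
E
```

```text
ztop 11.334967964158842
402 ((383.1482849121094, 306.75732421875), (35.668121337890625, 9.425041198730469), 76.31643676757812) depth ctr [383.56316385 307.48481658  12.88344747]
ztop 31.164944423479433
441 ((456.3080139160156, 313.8036804199219), (35.36808776855469, 9.984979629516602), 69.21026611328125) depth ctr [456.83467874 315.09258759  34.7434903 ]
ztop 21.05837519913707
415 ((547.416015625, 293.1727294921875), (35.24753952026367, 10.12692642211914), 65.46057891845703) depth ctr [548.07785751 293.33808001  20.17872145]
```

```bash
python3 -c "
from h import *
a=plan((456.3,313.8,70),Rdown(-.363),5,50)
plan((456.3,313.8,12),Rdown(-.363),5,50,a)"
```

```text
[{"gripper": 50, "delta_pos": [2.6, -0.04, -0.07], "dr": [0.07, 0.0, 0.0]}, {"gripper": 50, "delta_pos": [2.6, -0.05, -0.07], "dr": [0.07, 0.001, 0.0]}, {"gripper": 50, "delta_pos": [2.6, -0.05, -0.06], "dr": [0.07, 0.0, 0.0]}, {"gripper": 50, "delta_pos": [2.6, -0.05, -0.06], "dr": [0.07, 0.0, -0.001]}, {"gripper": 50, "delta_pos": [2.6, -0.06, -0.06], "dr": [0.07, 0.0, 0.0]}]
max step mm 26.01422687684568 rot 0.07000714249274856
[{"gripper": 50, "delta_pos": [1.16, 0.0, 0.0], "dr": [0.0, 0.0, 0.0]}, {"gripper": 50, "delta_pos": [1.16, 0.0, 0.0], "dr": [0.0, 0.0, 0.0]}, {"gripper": 50, "delta_pos": [1.16, 0.0, 0.0], "dr": [0.0, 0.0, 0.0]}, {"gripper": 50, "delta_pos": [1.16, 0.0, 0.0], "dr": [0.0, 0.0, 0.0]}, {"gripper": 50, "delta_pos": [1.16, 0.0, 0.0], "dr": [0.0, 0.0, 0.0]}]
max step mm 11.6 rot 0.0
```

Emit:
{"op": "apply_moves", "data": {
  "increments": [
    {"gripper":50,"delta_pos":[2.6,-0.05,-0.07],"dr":[0.07,0,0]},
    {"gripper":50,"delta_pos":[2.6,-0.05,-0.07],"dr":[0.07,0,0]},
    {"gripper":50,"delta_pos":[2.6,-0.05,-0.06],"dr":[0.07,0,0]},
    {"gripper":50,"delta_pos":[2.6,-0.05,-0.06],"dr":[0.07,0,0]},
    {"gripper":50,"delta_pos":[2.6,-0.05,-0.06],"dr":[0.07,0,0]}
  ]
}}

```text
t: 1.82
ee_pos: [453.2, 317.5, 69.4]
orientation: [1.466, 1.02, -1.466]
ft_force: [0.0, -0.1, 0.9]
width: 58.1
```

Emit:
{"op": "apply_moves", "data": {
  "increments": [
    {"gripper":50,"delta_pos":[1.2,0,0],"dr":[0,0,0]},
    {"gripper":50,"delta_pos":[1.2,0,0],"dr":[0,0,0]},
    {"gripper":50,"delta_pos":[1.2,0,0],"dr":[0,0,0]},
    {"gripper":50,"delta_pos":[1.1,0,0],"dr":[0,0,0]},
    {"gripper":50,"delta_pos":[1.1,0,0],"dr":[0,0,0]}
  ]
}}

```text
t: 2.23
ee_pos: [454.0, 317.9, 12.4]
orientation: [1.464, 1.022, -1.462]
ft_force: [-0.6, 0.1, -0.4]
width: 43.9
```

Emit:
{"op": "apply_moves", "data": {
  "increments": [
    {"gripper":0,"delta_pos":[0,0,0],"dr":[0,0,0]},
    {"gripper":0,"delta_pos":[0,0,0],"dr":[0,0,0]},
    {"gripper":0,"delta_pos":[0,0,0],"dr":[0,0,0]},
    {"gripper":0,"delta_pos":[0,0,0],"dr":[0,0,0]},
    {"gripper":0,"delta_pos":[0,0,0],"dr":[0,0,0]}
  ]
}}

```text
t: 2.65
ee_pos: [454.0, 317.8, 13.4]
orientation: [1.465, 1.022, -1.462]
ft_force: [0.7, -0.5, -0.6]
width: 14.1
```

Emit:
{"op": "apply_moves", "data": {
  "increments": [
    {"gripper":0,"delta_pos":[0,0,0],"dr":[0,0,0]},
    {"gripper":0,"delta_pos":[0,0,0],"dr":[0,0,0]},
    {"gripper":0,"delta_pos":[0,0,0],"dr":[0,0,0]},
    {"gripper":0,"delta_pos":[0,0,0],"dr":[0,0,0]},
    {"gripper":0,"delta_pos":[0,0,0],"dr":[0,0,0]}
  ]
}}

```text
t: 3.07
ee_pos: [454.0, 317.8, 13.3]
orientation: [1.465, 1.022, -1.462]
ft_force: [-0.4, -0.7, 6.2]
width: 8.9
```

```bash
python3 -c "
from h import *
o=ctrl.get_obs(); print(o['t'],o['ee_pos'],o['ft_force'])
Rc=R.from_rotvec(o['orientation'])
a=plan((454,318,113),Rc,5,0)
plan((545,105,233),Rc,10,0,a)"
```

```text
3.0667 [453.98125625 317.80846999  13.33570612] [-0.41042302 -0.74409776  6.22195349]
[{"gripper": 0, "delta_pos": [-1.99, 0.0, -0.01], "dr": [0.0, 0.0, 0.0]}, {"gripper": 0, "delta_pos": [-2.0, 0.0, 0.0], "dr": [0.0, 0.0, 0.0]}, {"gripper": 0, "delta_pos": [-1.99, 0.0, -0.01], "dr": [0.0, 0.0, 0.0]}, {"gripper": 0, "delta_pos": [-1.99, 0.0, 0.0], "dr": [0.0, 0.0, 0.0]}, {"gripper": 0, "delta_pos": [-2.0, 0.0, -0.01], "dr": [0.0, 0.0, 0.0]}]
max step mm 20.00024999843752 rot 0.0
[{"gripper": 0, "delta_pos": [-1.2, 1.59, 1.68], "dr": [0.0, 0.0, 0.0]}, {"gripper": 0, "delta_pos": [-1.2, 1.59, 1.69], "dr": [0.0, 0.0, 0.0]}, {"gripper": 0, "delta_pos": [-1.2, 1.59, 1.68], "dr": [0.0, 0.0, 0.0]}, {"gripper": 0, "delta_pos": [-1.2, 1.59, 1.69], "dr": [0.0, 0.0, 0.0]}, {"gripper": 0, "delta_pos": [-1.2, 1.59, 1.68], "dr": [0.0, 0.0, 0.0]}]
[{"gripper": 0, "delta_pos": [-1.2, 1.59, 1.69], "dr": [0.0, 0.0, 0.0]}, {"gripper": 0, "delta_pos": [-1.2, 1.59, 1.68], "dr": [0.0, 0.0, 0.0]}, {"gripper": 0, "delta_pos": [-1.2, 1.59, 1.69], "dr": [0.0, 0.0, 0.0]}, {"gripper": 0, "delta_pos": [-1.2, 1.59, 1.68], "dr": [0.0, 0.0, 0.0]}, {"gripper": 0, "delta_pos": [-1.2, 1.59, 1.69], "dr": [0.0, 0.0, 0.0]}]
max step mm 26.123169792351003 rot 0.0
```

Emit:
{"op": "apply_moves", "data": {
  "increments": [
    {"gripper":0,"delta_pos":[-2,0,0],"dr":[0,0,0]},
    {"gripper":0,"delta_pos":[-2,0,0],"dr":[0,0,0]},
    {"gripper":0,"delta_pos":[-2,0,0],"dr":[0,0,0]},
    {"gripper":0,"delta_pos":[-2,0,0],"dr":[0,0,0]},
    {"gripper":0,"delta_pos":[-2,0,0],"dr":[0,0,0]}
  ]
}}

```text
t: 3.48
ee_pos: [453.0, 317.3, 113.4]
orientation: [1.463, 1.022, -1.464]
ft_force: [-0.2, -0.4, -0.4]
width: 9.0
```

Emit:
{"op": "apply_moves", "data": {
  "increments": [
    {"gripper":0,"delta_pos":[-1.2,1.6,1.7],"dr":[0,0,0]},
    {"gripper":0,"delta_pos":[-1.2,1.6,1.7],"dr":[0,0,0]},
    {"gripper":0,"delta_pos":[-1.2,1.6,1.7],"dr":[0,0,0]},
    {"gripper":0,"delta_pos":[-1.2,1.6,1.7],"dr":[0,0,0]},
    {"gripper":0,"delta_pos":[-1.2,1.6,1.7],"dr":[0,0,0]}
  ]
}}

```text
t: 3.9
ee_pos: [499.2, 209.1, 173.2]
orientation: [1.463, 1.022, -1.464]
ft_force: [-0.0, 0.3, -1.3]
width: 8.7
```

Emit:
{"op": "apply_moves", "data": {
  "increments": [
    {"gripper":0,"delta_pos":[-1.2,1.6,1.7],"dr":[0,0,0]},
    {"gripper":0,"delta_pos":[-1.2,1.6,1.7],"dr":[0,0,0]},
    {"gripper":0,"delta_pos":[-1.2,1.6,1.7],"dr":[0,0,0]},
    {"gripper":0,"delta_pos":[-1.2,1.6,1.7],"dr":[0,0,0]},
    {"gripper":0,"delta_pos":[-1.2,1.6,1.7],"dr":[0,0,0]}
  ]
}}

```text
t: 4.32
ee_pos: [544.9, 101.6, 233.1]
orientation: [1.463, 1.022, -1.464]
ft_force: [0.6, 0.1, -0.2]
width: 9.1
```

```bash
python3 - <<'E'
from h import *
o=ctrl.get_obs(); print(o['t'],o['ee_pos'],o['qpos'],o['width'])
d=grab('wrist'); save(d,'w4.png'); o=ctrl.get_obs(); print(o['t'],o['ee_pos'])
E
```

```text
4.3167 [544.9277611  101.64002056 233.07764651] [1.62886484e-01 3.17394231e-01 1.78512266e+00 9.71084399e-05
 1.03974063e+00 5.14864092e-01] 9.110269958085752
4.3667 [547.78641408  98.96425282 235.56755496]
```

View pics/w4.png

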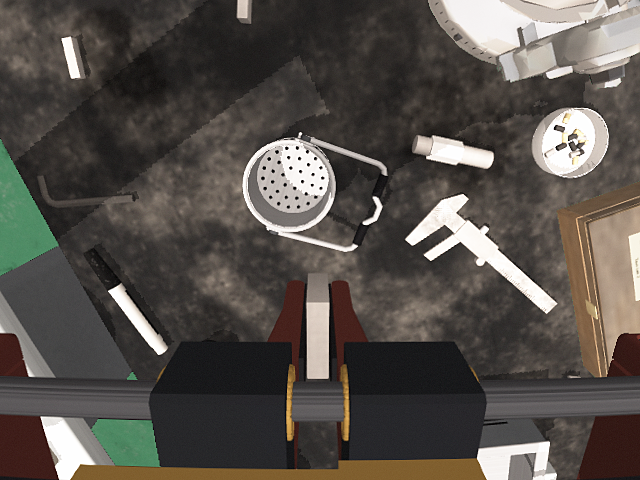

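Basket: rim ellipse centred about (289,185), bail corners at (385,172) and (353,246), notch at (376,211), black sleeves between. The block is held at (318,330).

```bash
python3 - <<'E'
from h import *
d=load('wrist');C=cloud(d)
P=C[120:250,230:350].reshape(-1,3); v,u=np.mgrid[120:250,230:350]; 
m=(P[:,2]>50)&(P[:,2]<63); uv=np.c_[u.ravel(),v.ravel()][m]
Q=plane(d,uv,56)[:,:2]; c=np.median(Q,0)
for _ in range(10):
    r=np.linalg.norm(Q-c,axis=1); k=(r>33)&(r<40); A=np.c_[2*Q[k],np.ones(k.sum())]; s=np.linalg.lstsq(A,(Q[k]**2).sum(1),rcond=None)[0]; c=s[:2]
print('rim',c,np.sqrt(s[2]+c@c),k.sum())
print('corners',plane(d,[(385,172),(353,246)],29).round(1)); print('notch',plane(d,(376,211),27).round(1)); print('ears',plane(d,[(303,136),(272,230)],50).round(1))
print(np.median(C[300:330,315:322].reshape(-1,3),0))
save(d,'w5.png',(230,120,430,270),4)
E
```

```text
rim [531.12468958 133.53765239] 37.025238375548 1748
corners [[614.  112.3  29. ]
 [564.3  55.4  29. ]]
notch [[595.4  80.   27. ]]
ears [[556.7 168.   50. ]
 [502.1 101.6  50. ]]
[548.44195564 109.64367488 249.99263775]
```

View pics/w5.png

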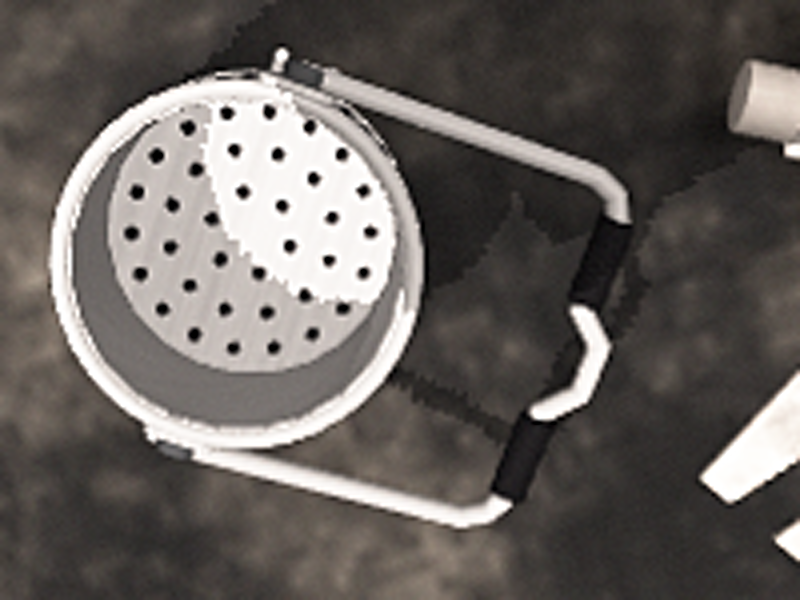

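```bash
python3 - <<'E'
from h import *
d=load('wrist'); S=plane(d,[(381,186),(360.75,234.5)],31)[:,:2]; print(S,S.mean(0)); v=S[0]-S[1]; print(np.degrees(np.arctan2(v[1],v[0]))-90,np.linalg.norm(v))
o=ctrl.get_obs();Rc=R.from_rotvec(o['orientation']); print(o['t'],o['ee_pos'])
a=plan((531,136,85),Rc,10,0)
plan((531,136,19),Rc,5,0,a)
E
```

```text
[[606.58154004 101.75601642]
 [574.81931949  64.42079879]] [590.70042976  83.0884076 ]
-40.38883739733316 49.01792662501065
4.3667 [547.78641408  98.96425282 235.56755496]
[{"gripper": 0, "delta_pos": [1.5, -0.29, -0.29], "dr": [0.0, 0.0, 0.0]}, {"gripper": 0, "delta_pos": [1.51, -0.29, -0.29], "dr": [0.0, 0.0, 0.0]}, {"gripper": 0, "delta_pos": [1.5, -0.3, -0.29], "dr": [0.0, 0.0, 0.0]}, {"gripper": 0, "delta_pos": [1.51, -0.29, -0.28], "dr": [0.0, 0.0, 0.0]}, {"gripper": 0, "delta_pos": [1.5, -0.29, -0.29], "dr": [0.0, 0.0, 0.0]}]
[{"gripper": 0, "delta_pos": [1.51, -0.29, -0.29], "dr": [0.0, 0.0, 0.0]}, {"gripper": 0, "delta_pos": [1.5, -0.29, -0.29], "dr": [0.0, 0.0, 0.0]}, {"gripper": 0, "delta_pos": [1.51, -0.3, -0.29], "dr": [0.0, 0.0, 0.0]}, {"gripper": 0, "delta_pos": [1.5, -0.29, -0.29], "dr": [0.0, 0.0, 0.0]}, {"gripper": 0, "delta_pos": [1.51, -0.29, -0.29], "dr": [0.0, 0.0, 0.0]}]
max step mm 15.665886505397644 rot 0.0
[{"gripper": 0, "delta_pos": [1.32, -0.01, 0.0], "dr": [0.0, 0.0, 0.0]}, {"gripper": 0, "delta_pos": [1.32, 0.0, 0.0], "dr": [0.0, 0.0, 0.0]}, {"gripper": 0, "delta_pos": [1.32, -0.01, 0.0], "dr": [0.0, 0.0, 0.0]}, {"gripper": 0, "delta_pos": [1.32, 0.0, 0.0], "dr": [0.0, 0.0, 0.0]}, {"gripper": 0, "delta_pos": [1.32, -0.01, 0.01], "dr": [0.0, 0.0, 0.0]}]
max step mm 13.200757554019392 rot 0.0
```

Emit:
{"op": "apply_moves", "data": {
  "increments": [
    {"gripper":0,"delta_pos":[1.5,-0.3,-0.3],"dr":[0,0,0]},
    {"gripper":0,"delta_pos":[1.5,-0.3,-0.3],"dr":[0,0,0]},
    {"gripper":0,"delta_pos":[1.5,-0.3,-0.3],"dr":[0,0,0]},
    {"gripper":0,"delta_pos":[1.5,-0.3,-0.3],"dr":[0,0,0]},
    {"gripper":0,"delta_pos":[1.5,-0.3,-0.3],"dr":[0,0,0]}
  ]
}}

```text
t: 4.78
ee_pos: [535.6, 122.2, 156.8]
orientation: [1.463, 1.022, -1.464]
ft_force: [-0.9, -0.1, -0.7]
width: 8.7
```

Emit:
{"op": "apply_moves", "data": {
  "increments": [
    {"gripper":0,"delta_pos":[1.9,-0.4,-0.35],"dr":[0,0,0]},
    {"gripper":0,"delta_pos":[1.9,-0.35,-0.35],"dr":[0,0,0]},
    {"gripper":0,"delta_pos":[1.9,-0.35,-0.35],"dr":[0,0,0]},
    {"gripper":0,"delta_pos":[1.8,-0.35,-0.35],"dr":[0,0,0]},
    {"gripper":0,"delta_pos":[0,0,0],"dr":[0,0,0]}
  ]
}}

```text
t: 5.2
ee_pos: [524.4, 140.2, 79.5]
orientation: [1.459, 1.025, -1.469]
ft_force: [-0.6, -1.8, -0.7]
width: 8.8
```

Emit:
{"op": "apply_moves", "data": {
  "increments": [
    {"gripper":0,"delta_pos":[0,0.7,0.2],"dr":[0,0,0]},
    {"gripper":0,"delta_pos":[0,0,0],"dr":[0,0,0]},
    {"gripper":0,"delta_pos":[0,0,0],"dr":[0,0,0]},
    {"gripper":0,"delta_pos":[0,0,0],"dr":[0,0,0]},
    {"gripper":0,"delta_pos":[0,0,0],"dr":[0,0,0]}
  ]
}}

```text
t: 5.62
ee_pos: [533.9, 135.8, 83.6]
orientation: [1.465, 1.021, -1.462]
ft_force: [-1.1, 0.5, -0.9]
width: 8.6
```

```bash
python3 - <<'E'
from h import *
o=ctrl.get_obs(); print(o['t'],o['ee_pos'],np.abs(o['qvel']).max())
E
```

```text
5.6167 [533.85266158 135.76520621  83.58598911] 0.004982762135603307
```

Emit:
{"op": "apply_moves", "data": {
  "increments": [
    {"gripper":0,"delta_pos":[1.8,-0.1,0],"dr":[0,0,0]},
    {"gripper":0,"delta_pos":[1.8,-0.1,0],"dr":[0,0,0]},
    {"gripper":0,"delta_pos":[1.2,0,0],"dr":[0,0,0]},
    {"gripper":0,"delta_pos":[0.8,0,0],"dr":[0,0,0]},
    {"gripper":0,"delta_pos":[0.4,0,0],"dr":[0,0,0]}
  ]
}}

```text
t: 6.03
ee_pos: [530.9, 136.5, 21.8]
orientation: [1.463, 1.022, -1.465]
ft_force: [0.7, 0.6, -0.5]
width: 8.7
```

Emit:
{"op": "apply_moves", "data": {
  "increments": [
    {"gripper":0,"delta_pos":[0.2,0,0],"dr":[0,0,0]},
    {"gripper":0,"delta_pos":[0.1,0,0],"dr":[0,0,0]},
    {"gripper":0,"delta_pos":[0.1,0,0],"dr":[0,0,0]},
    {"gripper":0,"delta_pos":[0,0,0],"dr":[0,0,0]},
    {"gripper":0,"delta_pos":[0,0,0],"dr":[0,0,0]}
  ]
}}

```text
t: 6.45
ee_pos: [531.7, 136.6, 19.1]
orientation: [1.464, 1.021, -1.463]
ft_force: [-0.4, -0.4, -1.3]
width: 9.1
```

Down 1.5 mm more, then a partial opening.

Emit:
{"op": "apply_moves", "data": {
  "increments": [
    {"gripper":0,"delta_pos":[0.1,0,0],"dr":[0,0,0]},
    {"gripper":0,"delta_pos":[0.05,0,0],"dr":[0,0,0]},
    {"gripper":0,"delta_pos":[0,0,0],"dr":[0,0,0]},
    {"gripper":26,"delta_pos":[0,0,0],"dr":[0,0,0]},
    {"gripper":26,"delta_pos":[0,0,0],"dr":[0,0,0]}
  ]
}}

```text
t: 6.87
ee_pos: [531.4, 136.6, 17.2]
orientation: [1.464, 1.022, -1.464]
ft_force: [0.3, 0.1, -0.7]
width: 18.6
```

Emit:
{"op": "apply_moves", "data": {
  "increments": [
    {"gripper":26,"delta_pos":[0,0,0],"dr":[0,0,0]},
    {"gripper":26,"delta_pos":[0,0,0],"dr":[0,0,0]},
    {"gripper":26,"delta_pos":[-0.5,0,0],"dr":[0,0,0]},
    {"gripper":26,"delta_pos":[-1,0,0],"dr":[0,0,0]},
    {"gripper":26,"delta_pos":[-1.5,0,0],"dr":[0,0,0]}
  ]
}}

```text
t: 7.28
ee_pos: [530.6, 136.4, 47.2]
orientation: [1.462, 1.022, -1.466]
ft_force: [0.3, 1.0, 0.3]
width: 22.6
```

Emit:
{"op": "apply_moves", "data": {
  "increments": [
    {"gripper":26,"delta_pos":[-2,0,0],"dr":[0,0,0]},
    {"gripper":26,"delta_pos":[-3,0,0],"dr":[0,0,0]},
    {"gripper":26,"delta_pos":[-3,0,0],"dr":[0,0,0]},
    {"gripper":26,"delta_pos":[-3,0,0],"dr":[0,0,0]},
    {"gripper":26,"delta_pos":[-3,0,0],"dr":[0,0,0]}
  ]
}}

```text
t: 7.7
ee_pos: [531.1, 136.5, 189.6]
orientation: [1.464, 1.021, -1.463]
ft_force: [-0.2, 0.1, -0.1]
width: 23.1
```

```bash
python3 - <<'E'
from h import *
a=plan((577,66,160),Rdown(-.702),5,34)
E
```

```text
[{"gripper": 34, "delta_pos": [0.59, 1.35, 1.01], "dr": [0.07, 0.0, 0.0]}, {"gripper": 34, "delta_pos": [0.59, 1.41, 0.91], "dr": [0.07, 0.0, 0.0]}, {"gripper": 34, "delta_pos": [0.6, 1.48, 0.81], "dr": [0.07, 0.0, 0.0]}, {"gripper": 34, "delta_pos": [0.59, 1.53, 0.7], "dr": [0.07, 0.0, 0.0]}, {"gripper": 34, "delta_pos": [0.59, 1.57, 0.6], "dr": [0.07, 0.0, 0.0]}]
max step mm 17.906702655709676 rot 0.07
```

Emit:
{"op": "apply_moves", "data": {
  "increments": [
    {"gripper":34,"delta_pos":[0.6,1.35,1.0],"dr":[0.07,0,0]},
    {"gripper":34,"delta_pos":[0.6,1.4,0.9],"dr":[0.07,0,0]},
    {"gripper":34,"delta_pos":[0.6,1.5,0.8],"dr":[0.07,0,0]},
    {"gripper":34,"delta_pos":[0.6,1.55,0.7],"dr":[0.07,0,0]},
    {"gripper":34,"delta_pos":[0.6,1.55,0.6],"dr":[0.07,0,0]}
  ]
}}

```text
t: 8.12
ee_pos: [577.9, 65.6, 158.1]
orientation: [1.708, 0.788, -1.706]
ft_force: [0.1, 0.1, 0.3]
width: 30.0
```

Emit:
{"op": "apply_moves", "data": {
  "increments": [
    {"gripper":34,"delta_pos":[0,0,0],"dr":[0,0,0]},
    {"gripper":34,"delta_pos":[0,0,0],"dr":[0,0,0]},
    {"gripper":34,"delta_pos":[0,0,0],"dr":[0,0,0]},
    {"gripper":34,"delta_pos":[0,0,0],"dr":[0,0,0]},
    {"gripper":34,"delta_pos":[0,0,0],"dr":[0,0,0]}
  ]
}}

```text
t: 8.53
ee_pos: [577.2, 67.0, 157.7]
orientation: [1.704, 0.792, -1.703]
ft_force: [0.6, -0.6, -0.0]
width: 29.8
```

```bash
python3 - <<'E'
from h import *
d=grab('wrist'); save(d,'w6.png')
o=ctrl.get_obs(); print(o['t'],o['ee_pos'],R.from_rotvec(o['orientation']).as_matrix().round(3))
E
```

```text
8.5833 [577.25463972  66.93502735 157.62365412] [[ 0.     0.764 -0.645]
 [ 0.    -0.645 -0.764]
 [-1.     0.    -0.   ]]
```

View pics/w6.png

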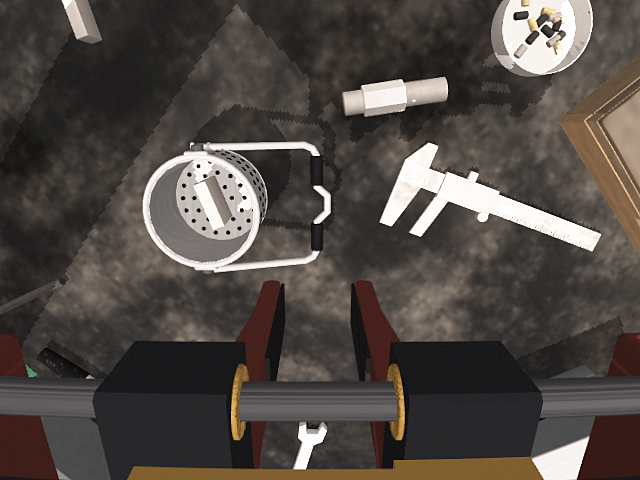

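The block stands in the basket at (212,203). The sleeves are at (317,171) and (317,236), with the notch at (327,204) and the bail nearly aligned with the image.

```bash
python3 - <<'E'
from h import *
d=load('wrist'); g=d['img'].max(2)
m=np.zeros((480,640),np.uint8); m[145:260,300:335]=(g[145:260,300:335]<45)
n,l,st,ce=cv2.connectedComponentsWithStats(m); k=[i for i in range(1,n) if st[i,4]>60]; print(st[k],ce[k])
S=plane(d,[ce[i] for i in k],29)[:,:2]; print(S)
S=plane(d,[(317,171),(317,236)],29)[:,:2]; v=S[0]-S[1]; print(S,np.degrees(np.arctan2(v[1],v[0]))-90,np.linalg.norm(v))
C=cloud(d); P=C[150:270,140:265].reshape(-1,3); vv,uu=np.mgrid[150:270,140:265]; mm=(P[:,2]>51)&(P[:,2]<61)
Q=plane(d,np.c_[uu.ravel(),vv.ravel()][mm],56)[:,:2]; c=np.median(Q,0)
for _ in range(10):
    r=np.linalg.norm(Q-c,axis=1); kk=(r>33)&(r<40); A=np.c_[2*Q[kk],np.ones(kk.sum())]; s=np.linalg.lstsq(A,(Q[kk]**2).sum(1),rcond=None)[0]; c=s[:2]
print('rim',c,np.sqrt(s[2]+c@c))
print('blocktop',np.median(C[195:200,205:215].reshape(-1,3),0))
E
```

```text
[[309 154  26  33 472]
 [310 187  25  64 495]] [[318.41525424 168.91101695]
 [321.1959596  227.51313131]]
[[607.33609138 101.90771052]
 [581.04101061  67.41485349]]
[[605.60921208 101.42130456]
 [574.41183205  64.38257672]] -40.107127053061035 48.42668563150837
rim [531.48296287 133.14519933] 36.873865265467735
blocktop [535.43188225 137.50864404  33.99579707]
```

Emit:
{"op": "apply_moves", "data": {
  "increments": [
    {"gripper":34,"delta_pos":[2.6,0,0.2],"dr":[0,0,0]},
    {"gripper":34,"delta_pos":[3,-0.04,0.16],"dr":[0,0,0]},
    {"gripper":34,"delta_pos":[2.6,0,0],"dr":[0,0,0]},
    {"gripper":34,"delta_pos":[2,0,0],"dr":[0,0,0]},
    {"gripper":34,"delta_pos":[1.4,0,0],"dr":[0,0,0]}
  ]
}}

```text
t: 9.0
ee_pos: [573.7, 64.1, 39.3]
orientation: [1.702, 0.792, -1.706]
ft_force: [-0.4, 0.1, 0.1]
width: 29.7
```

Emit:
{"op": "apply_moves", "data": {
  "increments": [
    {"gripper":34,"delta_pos":[1,0,0],"dr":[0,0,0]},
    {"gripper":34,"delta_pos":[0.7,0,0],"dr":[0,0,0]},
    {"gripper":34,"delta_pos":[0.4,0,0],"dr":[0,0,0]},
    {"gripper":34,"delta_pos":[0.2,0,0],"dr":[0,0,0]},
    {"gripper":34,"delta_pos":[0,0,0],"dr":[0,0,0]}
  ]
}}

```text
t: 9.42
ee_pos: [575.1, 63.9, 18.4]
orientation: [1.705, 0.791, -1.704]
ft_force: [-0.6, 0.2, -0.4]
width: 29.7
```

Emit:
{"op": "apply_moves", "data": {
  "increments": [
    {"gripper":34,"delta_pos":[0,0,0],"dr":[0,0,0]},
    {"gripper":34,"delta_pos":[0,0,0],"dr":[0,0,0]},
    {"gripper":24,"delta_pos":[0,0,0],"dr":[0,0,0]},
    {"gripper":20,"delta_pos":[0,0,0],"dr":[0,0,0]},
    {"gripper":16,"delta_pos":[0,0,0],"dr":[0,0,0]}
  ]
}}

```text
t: 9.83
ee_pos: [575.0, 63.8, 18.5]
orientation: [1.705, 0.791, -1.704]
ft_force: [1.0, 0.5, 0.0]
width: 15.4
```

Position is good, so I close on the sleeve.

Emit:
{"op": "apply_moves", "data": {
  "increments": [
    {"gripper":13,"delta_pos":[0,0,0],"dr":[0,0,0]},
    {"gripper":11,"delta_pos":[0,0,0],"dr":[0,0,0]},
    {"gripper":8,"delta_pos":[0,0,0],"dr":[0,0,0]},
    {"gripper":0,"delta_pos":[0,0,0],"dr":[0,0,0]},
    {"gripper":0,"delta_pos":[0,0,0],"dr":[0,0,0]}
  ]
}}

```text
t: 10.25
ee_pos: [574.6, 63.9, 18.1]
orientation: [1.704, 0.791, -1.705]
ft_force: [-1.2, 0.9, 1.9]
width: 8.0
```

```bash
python3 - <<'E'
from h import *
o=ctrl.get_obs(); print(o['t'],o['ee_pos'],o['ft_force'],o['width'])
# arc: tool y = basket +x, tool x down; increments in cm, basket angle -15 -> 90
n=25; s=np.linspace(0,1,n+1); s=s*s*(3-2*s); th=np.radians(-15+105*s)
x=80*np.cos(th); z=50+80*np.sin(th); acc=np.zeros(2)
for i in range(1,n+1):
    want=np.array([-(z[i]-z[0]),x[i]-x[0]])/10; d=np.round(want-acc,2); acc+=d; print(i,d)
E
```

```text
10.25 [574.62270577  63.89682427  18.14922784] [-1.19978171  0.86791425  1.86207844] 7.997669894280222
1 [-0.07  0.02]
2 [-0.19  0.04]
3 [-0.31  0.07]
4 [-0.42  0.07]
5 [-0.51  0.05]
6 [-0.6   0.02]
7 [-0.68 -0.03]
8 [-0.73 -0.1 ]
9 [-0.77 -0.18]
10 [-0.78 -0.27]
11 [-0.78 -0.36]
12 [-0.74 -0.45]
13 [-0.7  -0.54]
14 [-0.63 -0.6 ]
15 [-0.55 -0.66]
16 [-0.47 -0.68]
17 [-0.37 -0.7 ]
18 [-0.28 -0.68]
19 [-0.21 -0.64]
20 [-0.14 -0.59]
21 [-0.08 -0.51]
22 [-0.04 -0.43]
23 [-0.02 -0.31]
24 [-0.  -0.2]
25 [-0.   -0.07]
```

Emit:
{"op": "apply_moves", "data": {
  "increments": [
    {"gripper":0,"delta_pos":[-0.07,0.02,0],"dr":[0,0,0]},
    {"gripper":0,"delta_pos":[-0.19,0.04,0],"dr":[0,0,0]},
    {"gripper":0,"delta_pos":[-0.31,0.07,0],"dr":[0,0,0]},
    {"gripper":0,"delta_pos":[-0.42,0.07,0],"dr":[0,0,0]},
    {"gripper":0,"delta_pos":[-0.51,0.05,0],"dr":[0,0,0]}
  ]
}}

```text
t: 10.67
ee_pos: [576.6, 62.1, 33.5]
orientation: [1.704, 0.791, -1.705]
ft_force: [-1.3, 1.3, 0.1]
width: 7.7
```

Emit:
{"op": "apply_moves", "data": {
  "increments": [
    {"gripper":0,"delta_pos":[-0.6,0.02,0],"dr":[0,0,0]},
    {"gripper":0,"delta_pos":[-0.68,-0.03,0],"dr":[0,0,0]},
    {"gripper":0,"delta_pos":[-0.73,-0.1,0],"dr":[0,0,0]},
    {"gripper":0,"delta_pos":[-0.77,-0.18,0],"dr":[0,0,0]},
    {"gripper":0,"delta_pos":[-0.78,-0.27,0],"dr":[0,0,0]}
  ]
}}

```text
t: 11.08
ee_pos: [572.4, 65.7, 69.7]
orientation: [1.705, 0.791, -1.704]
ft_force: [-0.7, 1.0, -1.3]
width: 8.3
```

Emit:
{"op": "apply_moves", "data": {
  "increments": [
    {"gripper":0,"delta_pos":[-0.78,-0.36,0],"dr":[0,0,0]},
    {"gripper":0,"delta_pos":[-0.74,-0.45,0],"dr":[0,0,0]},
    {"gripper":0,"delta_pos":[-0.7,-0.54,0],"dr":[0,0,0]},
    {"gripper":0,"delta_pos":[-0.63,-0.6,0],"dr":[0,0,0]},
    {"gripper":0,"delta_pos":[-0.55,-0.66,0],"dr":[0,0,0]}
  ]
}}

```text
t: 11.5
ee_pos: [552.3, 82.9, 103.7]
orientation: [1.705, 0.79, -1.704]
ft_force: [-0.1, -0.7, -0.6]
width: 8.1
```

Emit:
{"op": "apply_moves", "data": {
  "increments": [
    {"gripper":0,"delta_pos":[-0.47,-0.68,0],"dr":[0,0,0]},
    {"gripper":0,"delta_pos":[-0.37,-0.7,0],"dr":[0,0,0]},
    {"gripper":0,"delta_pos":[-0.28,-0.68,0],"dr":[0,0,0]},
    {"gripper":0,"delta_pos":[-0.21,-0.64,0],"dr":[0,0,0]},
    {"gripper":0,"delta_pos":[-0.14,-0.59,0],"dr":[0,0,0]}
  ]
}}

```text
t: 11.92
ee_pos: [526.9, 104.3, 117.8]
orientation: [1.705, 0.791, -1.704]
ft_force: [-0.2, -0.7, 2.4]
width: 7.9
```

Emit:
{"op": "apply_moves", "data": {
  "increments": [
    {"gripper":0,"delta_pos":[-0.08,-0.51,0],"dr":[0,0,0]},
    {"gripper":0,"delta_pos":[-0.04,-0.43,0],"dr":[0,0,0]},
    {"gripper":0,"delta_pos":[-0.02,-0.31,0],"dr":[0,0,0]},
    {"gripper":0,"delta_pos":[0,-0.2,0],"dr":[0,0,0]},
    {"gripper":0,"delta_pos":[0,-0.07,0],"dr":[0,0,0]}
  ]
}}

```text
t: 12.33
ee_pos: [515.2, 113.9, 118.9]
orientation: [1.704, 0.791, -1.705]
ft_force: [-2.0, -3.5, 7.0]
width: 7.9
```

```bash
python3 - <<'E'
from h import *
d=grab('side'); d2=grab('wrist'); o=ctrl.get_obs(); print(o['t'],o['ee_pos'],o['ft_force'],o['width'])
a=cv2.resize(d['img'][190:410,240:480,::-1],(480,440)); b=cv2.resize(d2['img'][:,:,::-1],(320,240))
im=np.zeros((440,800,3),np.uint8); im[:,:480]=a; im[:240,480:]=b; cv2.imwrite('pics/s7.png',im)
E
```

```text
12.4333 [515.32744906 113.77768275 118.93361009] [-2.60110119 -2.35401826  6.49314017] 7.856100463067702
```

View pics/s7.png

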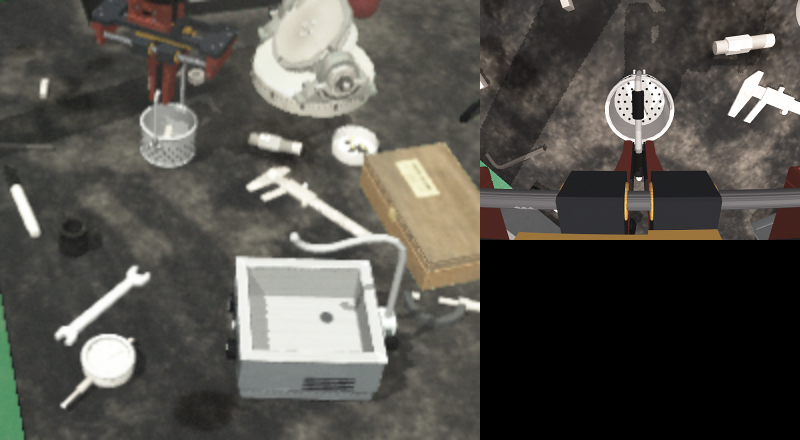

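The bail is upright (wrist inset), and the side crop shows the gripper on it at (165,85). The bath has its hook tip at crop (294,238) and its front to the left (world -x). Next I measure the bath.

```bash
python3 - <<'E'
from h import *
for n in('top','side'):
    d=load(n); C=cloud(d); X=C.reshape(-1,3)
    m=(np.abs(X[:,2]-80)<7)&(np.abs(X[:,0]-595)<140)&(np.abs(X[:,1]+243)<130)
    M=m.reshape(480,640).astype(np.uint8); k,l,st,ce=cv2.connectedComponentsWithStats(M,connectivity=8); i=1+np.argmax(st[1:,4]); v,u=np.nonzero(l==i)
    Q=plane(d,np.c_[u,v],80)[:,:2].astype(np.float32); r=cv2.minAreaRect(Q); print(n,len(Q),r,cv2.boxPoints(r).round(0).tolist())
    h=(X[:,2]>150)&(X[:,2]<215)&(np.abs(X[:,0]-610)<140)&(np.abs(X[:,1]+243)<60); H=X[h]
    if len(H): 
        dd=np.linalg.svd(H[:,:2]-H[:,:2].mean(0))[2][0] if len(H)<3000 else 0; print('hook',len(H),H.mean(0).round(1),dd)
        for q in H[np.argsort(H[:,0])][::max(1,len(H)//14)]: print(q.round(0))
E
```

```text
top 522 ((594.7596435546875, -240.86483764648438), (144.8058624267578, 157.86793518066406), 75.13227081298828) [[500.0, -291.0], [652.0, -331.0], [690.0, -191.0], [537.0, -151.0]]
hook 91 [ 623.  -248.1  183.3] [-0.96893963  0.24729738]
[ 563. -236.  185.]
[ 569. -239.  188.]
[ 580. -238.  179.]
[ 589. -244.  170.]
[ 598. -243.  173.]
[ 605. -240.  174.]
[ 611. -243.  178.]
[ 620. -247.  188.]
[ 626. -250.  192.]
[ 634. -255.  184.]
[ 642. -257.  194.]
[ 649. -254.  192.]
[ 659. -257.  196.]
[ 666. -261.  193.]
[ 675. -261.  166.]
[ 683. -262.  163.]
side 1453 ((592.5816650390625, -244.7508087158203), (155.0608367919922, 157.98919677734375), 75.13098907470703) [[496.0, -299.0], [649.0, -340.0], [689.0, -190.0], [536.0, -150.0]]
hook 280 [ 625.  -254.2  184.8] [ 0.96445309 -0.26425412]
[ 561. -238.  195.]
[ 568. -242.  192.]
[ 577. -244.  183.]
[ 588. -246.  177.]
[ 597. -250.  181.]
[ 608. -250.  185.]
[ 617. -248.  186.]
[ 626. -257.  190.]
[ 636. -257.  197.]
[ 647. -258.  196.]
[ 656. -264.  196.]
[ 666. -263.  190.]
[ 673. -267.  183.]
[ 676. -268.  163.]
```

Emit:
{"op": "apply_moves", "data": {
  "increments": [
    {"gripper":0,"delta_pos":[-0.1,0,0],"dr":[0,0,0]},
    {"gripper":0,"delta_pos":[-0.2,0,0],"dr":[0,0,0]},
    {"gripper":0,"delta_pos":[-0.4,0,0],"dr":[0,0,0]},
    {"gripper":0,"delta_pos":[-0.4,0,0],"dr":[0,0,0]},
    {"gripper":0,"delta_pos":[-0.3,0,0],"dr":[0,0,0]}
  ]
}}

```text
t: 12.85
ee_pos: [515.8, 113.8, 133.1]
orientation: [1.705, 0.791, -1.705]
ft_force: [0.5, -1.2, -3.8]
width: 8.1
```

Emit:
{"op": "apply_moves", "data": {
  "increments": [
    {"gripper":0,"delta_pos":[-0.1,0,0],"dr":[0,0,0]},
    {"gripper":0,"delta_pos":[0,0,0],"dr":[0,0,0]},
    {"gripper":0,"delta_pos":[0,0,0],"dr":[0,0,0]},
    {"gripper":0,"delta_pos":[0,0,0],"dr":[0,0,0]},
    {"gripper":0,"delta_pos":[0,0,0],"dr":[0,0,0]}
  ]
}}

```text
t: 13.27
ee_pos: [515.7, 113.7, 133.7]
orientation: [1.705, 0.791, -1.705]
ft_force: [0.1, 0.4, -3.5]
width: 8.0
```

```bash
python3 - <<'E'
from h import *
d=grab('side'); d2=grab('wrist'); o=ctrl.get_obs(); print(o['t'],o['ee_pos'],o['ft_force'],o['moment'],o['width'],R.from_rotvec(o['orientation']).as_matrix().round(3))
a=cv2.resize(d['img'][190:290,280:380,::-1],(480,480),interpolation=cv2.INTER_CUBIC); b=cv2.resize(d2['img'][:,:,::-1],(320,240))
im=np.zeros((480,800,3),np.uint8); im[:,:480]=a; im[:240,480:]=b; im[240:,480:]=cv2.resize(d2['img'][120:300,200:440,::-1],(320,240)); cv2.imwrite('pics/s8.png',im)
E
```

```text
13.3667 [515.72996921 113.68052692 133.7569657 ] [-0.09660124 -0.68965793 -3.37129743] [-0.11463164  0.20679583  0.02812239] 8.17772032999131 [[-0.     0.764 -0.646]
 [-0.    -0.646 -0.764]
 [-1.    -0.     0.   ]]
```

View pics/s8.png

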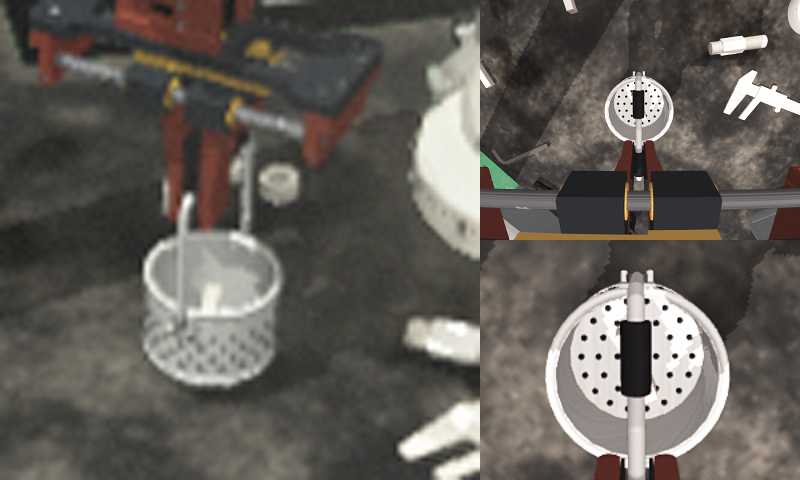

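The basket is lifted about 15 mm and hangs level in the side crop (rim ellipse at (212,275)) with the block inside. Force reads -3.5 N. I continue the lift.

Emit:
{"op": "apply_moves", "data": {
  "increments": [
    {"gripper":0,"delta_pos":[-0.3,0,0],"dr":[0,0,0]},
    {"gripper":0,"delta_pos":[-0.7,0,0],"dr":[0,0,0]},
    {"gripper":0,"delta_pos":[-1.1,0,0],"dr":[0,0,0]},
    {"gripper":0,"delta_pos":[-1.2,0,0],"dr":[0,0,0]},
    {"gripper":0,"delta_pos":[-1.2,0,0],"dr":[0,0,0]}
  ]
}}

```text
t: 13.78
ee_pos: [516.0, 113.7, 180.3]
orientation: [1.705, 0.791, -1.704]
ft_force: [0.5, -0.0, -3.7]
width: 8.1
```

Emit:
{"op": "apply_moves", "data": {
  "increments": [
    {"gripper":0,"delta_pos":[-1.2,0,0],"dr":[0,0,0]},
    {"gripper":0,"delta_pos":[-1.1,0,0],"dr":[0,0,0]},
    {"gripper":0,"delta_pos":[-0.7,0,0],"dr":[0,0,0]},
    {"gripper":0,"delta_pos":[-0.3,0,0],"dr":[0,0,0]},
    {"gripper":0,"delta_pos":[0,0,0],"dr":[0,0,0]}
  ]
}}

```text
t: 14.2
ee_pos: [516.2, 113.8, 212.9]
orientation: [1.706, 0.79, -1.703]
ft_force: [0.2, -0.1, -4.6]
width: 8.1
```

```bash
python3 - <<'E'
from h import *
o=ctrl.get_obs(); print(o['t'],o['ee_pos'],o['ft_force'],o['qpos'])
p,Rc=o['ee_pos'],R.from_rotvec(o['orientation']); tgt=np.array([500.6,-243.1,p[2]]); n=35
s=np.linspace(0,1,n+1); s=s*s*(3-2*s); p=p.copy(); p0=p.copy()
for i in range(1,n+1):
    yaw=-0.702+(0.702-0.2595)*s[i]; d=np.round(Rc.inv().apply(p0+(tgt-p0)*s[i]-p)/10,1); r=np.round(-(0.4425)*s[i]+ (0 if i==1 else acc*-1),3) if 0 else None
    y0=-0.702+.4425*s[i-1]; dr=round(-(yaw-y0),3); p=p+Rc.apply(d*10); Rc=Rc*R.from_rotvec([dr,0,0]); print(i,d+0.,dr)
print(p,np.degrees(np.arctan2(*Rc.as_matrix()[1::-1,1])))
E
```

```text
14.2 [516.22553512 113.79367179 212.87484293] [ 0.18023752 -0.0946157  -4.59634801] [ 1.94450889e-01  3.04761735e-01  1.85841551e+00 -7.27382425e-08
  9.76727289e-01  8.96461646e-01]
1 [0.  0.1 0.1] -0.001
2 [0.  0.1 0.2] -0.003
3 [0.  0.3 0.3] -0.005
4 [0.  0.3 0.4] -0.007
5 [0.  0.4 0.6] -0.008
6 [0.  0.5 0.6] -0.01
7 [0.  0.5 0.8] -0.011
8 [0.  0.6 0.8] -0.013
9 [0.  0.6 1. ] -0.014
10 [0.  0.7 1. ] -0.015
11 [0.  0.7 1. ] -0.016
12 [0.  0.7 1.2] -0.017
13 [0.  0.7 1.2] -0.017
14 [0.  0.8 1.3] -0.018
15 [0.  0.7 1.3] -0.018
16 [0.  0.7 1.3] -0.019
17 [0.  0.7 1.4] -0.019
18 [0.  0.6 1.3] -0.019
19 [0.  0.7 1.4] -0.019
20 [0.  0.6 1.4] -0.019
21 [0.  0.5 1.4] -0.018
22 [0.  0.6 1.3] -0.018
23 [0.  0.5 1.4] -0.017
24 [0.  0.4 1.2] -0.017
25 [0.  0.4 1.2] -0.016
26 [0.  0.4 1.2] -0.015
27 [0.  0.3 1.1] -0.014
28 [0.  0.3 1. ] -0.013
29 [0.  0.2 0.9] -0.011
30 [0.  0.2 0.8] -0.01
31 [0.  0.2 0.6] -0.008
32 [0.  0.1 0.6] -0.007
33 [0.  0.1 0.3] -0.005
34 [0.  0.  0.3] -0.003
35 [0.  0.1 0.1] -0.001
[ 500.86516784 -243.41875757  212.73290224] -14.954844707449775
```

Emit:
{"op": "apply_moves", "data": {
  "increments": [
    {"gripper":0,"delta_pos":[0,0.1,0.1],"dr":[-0.001,0,0]},
    {"gripper":0,"delta_pos":[0,0.1,0.2],"dr":[-0.003,0,0]},
    {"gripper":0,"delta_pos":[0,0.3,0.3],"dr":[-0.005,0,0]},
    {"gripper":0,"delta_pos":[0,0.3,0.4],"dr":[-0.007,0,0]},
    {"gripper":0,"delta_pos":[0,0.4,0.6],"dr":[-0.008,0,0]}
  ]
}}

```text
t: 14.62
ee_pos: [514.6, 93.3, 211.4]
orientation: [1.687, 0.809, -1.689]
ft_force: [0.3, 0.0, -4.6]
width: 8.1
```

Emit:
{"op": "apply_moves", "data": {
  "increments": [
    {"gripper":0,"delta_pos":[0,0.5,0.6],"dr":[-0.01,0,0]},
    {"gripper":0,"delta_pos":[0,0.5,0.8],"dr":[-0.011,0,0]},
    {"gripper":0,"delta_pos":[0,0.6,0.8],"dr":[-0.013,0,0]},
    {"gripper":0,"delta_pos":[0,0.6,1.0],"dr":[-0.014,0,0]},
    {"gripper":0,"delta_pos":[0,0.7,1.0],"dr":[-0.015,0,0]}
  ]
}}

```text
t: 15.03
ee_pos: [512.1, 41.6, 211.8]
orientation: [1.645, 0.853, -1.646]
ft_force: [-0.8, -0.3, -4.7]
width: 7.8
```

Emit:
{"op": "apply_moves", "data": {
  "increments": [
    {"gripper":0,"delta_pos":[0,0.7,1.0],"dr":[-0.016,0,0]},
    {"gripper":0,"delta_pos":[0,0.7,1.2],"dr":[-0.017,0,0]},
    {"gripper":0,"delta_pos":[0,0.7,1.2],"dr":[-0.017,0,0]},
    {"gripper":0,"delta_pos":[0,0.8,1.3],"dr":[-0.018,0,0]},
    {"gripper":0,"delta_pos":[0,0.7,1.3],"dr":[-0.018,0,0]}
  ]
}}

```text
t: 15.45
ee_pos: [509.4, -28.6, 211.8]
orientation: [1.586, 0.911, -1.587]
ft_force: [-0.4, 1.3, -2.9]
width: 7.6
```

Emit:
{"op": "apply_moves", "data": {
  "increments": [
    {"gripper":0,"delta_pos":[0,0.7,1.3],"dr":[-0.019,0,0]},
    {"gripper":0,"delta_pos":[0,0.7,1.4],"dr":[-0.019,0,0]},
    {"gripper":0,"delta_pos":[0,0.6,1.3],"dr":[-0.019,0,0]},
    {"gripper":0,"delta_pos":[0,0.7,1.4],"dr":[-0.019,0,0]},
    {"gripper":0,"delta_pos":[0,0.6,1.4],"dr":[-0.019,0,0]}
  ]
}}

```text
t: 15.87
ee_pos: [506.3, -104.2, 211.9]
orientation: [1.52, 0.972, -1.521]
ft_force: [0.4, 0.3, -4.4]
width: 7.6
```

Emit:
{"op": "apply_moves", "data": {
  "increments": [
    {"gripper":0,"delta_pos":[0,0.5,1.4],"dr":[-0.018,0,0]},
    {"gripper":0,"delta_pos":[0,0.6,1.3],"dr":[-0.018,0,0]},
    {"gripper":0,"delta_pos":[0,0.5,1.4],"dr":[-0.017,0,0]},
    {"gripper":0,"delta_pos":[0,0.4,1.2],"dr":[-0.017,0,0]},
    {"gripper":0,"delta_pos":[0,0.4,1.2],"dr":[-0.016,0,0]}
  ]
}}

```text
t: 16.28
ee_pos: [502.9, -173.5, 211.8]
orientation: [1.46, 1.024, -1.46]
ft_force: [-0.4, -0.1, -3.9]
width: 8.2
```

Emit:
{"op": "apply_moves", "data": {
  "increments": [
    {"gripper":0,"delta_pos":[0,0.4,1.2],"dr":[-0.015,0,0]},
    {"gripper":0,"delta_pos":[0,0.3,1.1],"dr":[-0.014,0,0]},
    {"gripper":0,"delta_pos":[0,0.3,1.0],"dr":[-0.013,0,0]},
    {"gripper":0,"delta_pos":[0,0.2,0.9],"dr":[-0.011,0,0]},
    {"gripper":0,"delta_pos":[0,0.2,0.8],"dr":[-0.01,0,0]}
  ]
}}

```text
t: 16.7
ee_pos: [500.3, -225.1, 211.8]
orientation: [1.416, 1.061, -1.416]
ft_force: [-0.2, -0.1, -4.3]
width: 7.8
```

Emit:
{"op": "apply_moves", "data": {
  "increments": [
    {"gripper":0,"delta_pos":[0,0.2,0.6],"dr":[-0.008,0,0]},
    {"gripper":0,"delta_pos":[0,0.1,0.6],"dr":[-0.007,0,0]},
    {"gripper":0,"delta_pos":[0,0.1,0.3],"dr":[-0.005,0,0]},
    {"gripper":0,"delta_pos":[0,0,0.3],"dr":[-0.003,0,0]},
    {"gripper":0,"delta_pos":[0,0.1,0.1],"dr":[-0.001,0,0]}
  ]
}}

```text
t: 17.12
ee_pos: [500.2, -243.7, 211.8]
orientation: [1.399, 1.075, -1.399]
ft_force: [0.1, 0.5, -3.8]
width: 8.1
```

Emit:
{"op": "apply_moves", "data": {
  "increments": [
    {"gripper":0,"delta_pos":[0,0,0],"dr":[0,0,0]},
    {"gripper":0,"delta_pos":[0,0,0],"dr":[0,0,0]},
    {"gripper":0,"delta_pos":[0,0,0],"dr":[0,0,0]},
    {"gripper":0,"delta_pos":[0,0,0],"dr":[0,0,0]},
    {"gripper":0,"delta_pos":[0,0,0],"dr":[0,0,0]}
  ]
}}

```text
t: 17.53
ee_pos: [500.5, -243.3, 211.9]
orientation: [1.399, 1.074, -1.399]
ft_force: [-0.4, 0.6, -4.3]
width: 8.0
```

```bash
python3 - <<'E'
from h import *
o=ctrl.get_obs(); d=grab('wrist'); save(d,'w9.png'); print(o['t'],o['ee_pos'],o['ft_force'],R.from_rotvec(o['orientation']).as_matrix().round(3))
E
```

```text
17.5333 [ 500.47064134 -243.29441499  211.88465454] [-0.37888614  0.56780943 -4.25547296] [[-0.     0.966 -0.258]
 [ 0.    -0.258 -0.966]
 [-1.    -0.    -0.   ]]
```

View pics/w9.png

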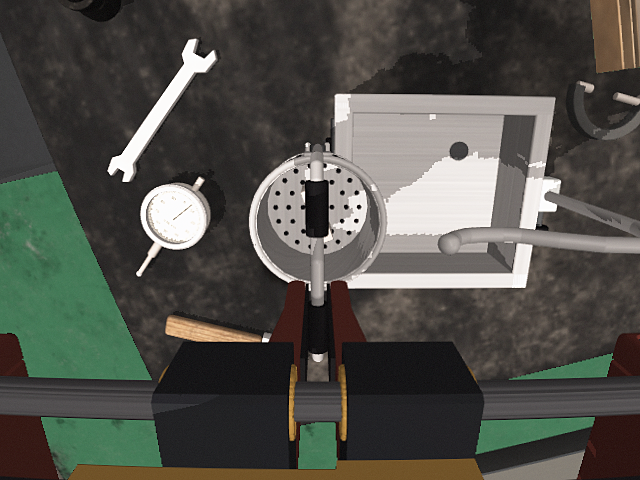

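The basket hangs in front of the bath with its bail bar along column 317 (sleeve a at (316,208), sleeve b at (318,328), notch between). Hook tip is at (450,243), rod row about 237 at its lowest part.

```bash
python3 - <<'E'
from h import *
d=load('wrist'); C=cloud(d)
bx=np.array([.966,-.258]); by=np.array([.258,.966]); T=np.array([500.5,-243.3])
print('notch pred px',proj(d,[506.9,-219.1,231]))
print('sleeve gap by', [(plane(d,(317,v),222)[0,:2]-T)@by for v in (180,236,303)])
for u,v,z in((450,243,190),(470,236,182),(495,234,174),(520,236,178),(550,239,190),(600,242,192)):
    p=plane(d,(u,v),z)[0,:2]; print(u,p.round(1),'rel TCP bx,by',((p-T)@bx).round(1),((p-T)@by).round(1),'cloud',C[v,u].round(0))
# column profile of rod centre from depth
for u in range(446,630,12):
    z=C[200:290,u,2]; k=np.nonzero((z>150)&(z<215))[0]
    if len(k): m=k.mean()+200; p=plane(d,(u,m),z[k].mean()-1)[0,:2]; print(u,m,z[k].max().round(0),p.round(1),((p-T)@bx).round(1),((p-T)@by).round(1))
# tank rim corners outer
X=C.reshape(-1,3); M=((np.abs(X[:,2]-80)<5)).reshape(480,640).astype(np.uint8); M[:,:330]=0; k,l,st,ce=cv2.connectedComponentsWithStats(M); i=1+np.argmax(st[1:,4]); v,u=np.nonzero(l==i); print(cv2.minAreaRect(plane(d,np.c_[u,v],80)[:,:2].astype(np.float32)))
# basket rim tilt
v,u=np.mgrid[145:295,245:392]; P=C[145:295,245:392].reshape(-1,3); c=np.array([506.9,-219.1]); rr=np.linalg.norm(P[:,:2]-c,axis=1); m=(P[:,2]>125)&(P[:,2]<175)&(rr>34)&(rr<40); A=np.c_[(P[m,:2]-c)@np.c_[bx,by],np.ones(m.sum())]; s=np.linalg.lstsq(A,P[m,2],rcond=None)[0]; print('rim plane slopes',s,m.sum())
E
```

```text
notch pred px [[316.06379766 277.49133186]]
sleeve gap by [np.float64(59.715562521630005), np.float64(38.315695949028985), np.float64(10.127977317027712)]
450 [ 567.7 -235.1] rel TCP bx,by 62.9 25.2 cloud [ 567. -234.  193.]
470 [ 580.  -237.3] rel TCP bx,by 75.3 26.3 cloud [ 580. -238.  181.]
495 [ 595.3 -242.8] rel TCP bx,by 91.4 24.9 cloud [ 594. -241.  177.]
520 [ 606.1 -245.5] rel TCP bx,by 102.6 25.1 cloud [ 605. -245.  180.]
550 [ 614.9 -245.6] rel TCP bx,by 111.1 27.3 cloud [ 618. -248.  184.]
600 [ 637.8 -252.6] rel TCP bx,by 135.1 26.4 cloud [ 637. -252.  193.]
446 244.0 195.0 [ 565.4 -234.4] 60.4 25.4
458 240.0 194.0 [ 572.1 -235.3] 67.1 26.2
470 235.5 181.0 [ 581.3 -238.6] 76.8 25.4
482 234.5 180.0 [ 587.9 -240.4] 83.6 25.4
494 234.5 178.0 [ 594.  -242.2] 90.1 25.2
506 234.5 179.0 [ 599.9 -243.6] 96.1 25.4
518 235.5 180.0 [ 605.4 -245.3] 101.9 25.2
530 236.5 182.0 [ 610.3 -246.3] 106.8 25.4
542 238.0 184.0 [ 615.3 -247.9] 112.1 25.2
554 239.0 187.0 [ 619.9 -248.8] 116.8 25.5
566 240.5 189.0 [ 624.7 -250.3] 121.8 25.3
578 241.5 190.0 [ 629.5 -251.5] 126.7 25.4
590 242.5 192.0 [ 634.2 -252.6] 131.5 25.5
602 244.26666666666665 194.0 [ 638.9 -254.2] 136.5 25.2
614 244.5 195.0 [ 644.3 -255.5] 142.1 25.3
626 234.2258064516129 195.0 [ 663.7 -260.9] 162.2 25.1
((599.8234252929688, -218.43418884277344), (96.51937103271484, 155.17994689941406), 74.77314758300781)
rim plane slopes [-1.98292519e-02  1.14590079e-01  1.44994482e+02] 4582
```

Emit:
{"op": "apply_moves", "data": {
  "increments": [
    {"gripper":0,"delta_pos":[0,0.1,-0.05],"dr":[0,0,0]},
    {"gripper":0,"delta_pos":[0,0.3,-0.05],"dr":[0,0,0]},
    {"gripper":0,"delta_pos":[0,0.5,0],"dr":[0,0,0]},
    {"gripper":0,"delta_pos":[0,0.7,0],"dr":[0,0,0]},
    {"gripper":0,"delta_pos":[0,0.8,0],"dr":[0,0,0]}
  ]
}}

```text
t: 18.0
ee_pos: [524.6, -248.9, 212.0]
orientation: [1.399, 1.074, -1.399]
ft_force: [-0.5, 0.3, -4.4]
width: 7.8
```

Emit:
{"op": "apply_moves", "data": {
  "increments": [
    {"gripper":0,"delta_pos":[0,0.8,0],"dr":[0,0,0]},
    {"gripper":0,"delta_pos":[0,0.8,0],"dr":[0,0,0]},
    {"gripper":0,"delta_pos":[0,0.8,0],"dr":[0,0,0]},
    {"gripper":0,"delta_pos":[0,0.8,0],"dr":[0,0,0]},
    {"gripper":0,"delta_pos":[0,0.8,0],"dr":[0,0,0]}
  ]
}}

```text
t: 18.42
ee_pos: [563.4, -259.3, 211.8]
orientation: [1.399, 1.074, -1.399]
ft_force: [-0.2, -0.6, -2.6]
width: 8.0
```

Emit:
{"op": "apply_moves", "data": {
  "increments": [
    {"gripper":0,"delta_pos":[0,0.8,0],"dr":[0,0,0]},
    {"gripper":0,"delta_pos":[0,0.7,0],"dr":[0,0,0]},
    {"gripper":0,"delta_pos":[0,0.5,0],"dr":[0,0,0]},
    {"gripper":0,"delta_pos":[0,0.4,0],"dr":[0,0,0]},
    {"gripper":0,"delta_pos":[0,0.2,0],"dr":[0,0,0]}
  ]
}}

```text
t: 18.83
ee_pos: [588.2, -265.9, 211.8]
orientation: [1.399, 1.074, -1.399]
ft_force: [-0.2, -0.2, -3.3]
width: 7.8
```

Emit:
{"op": "apply_moves", "data": {
  "increments": [
    {"gripper":0,"delta_pos":[0,0,0],"dr":[0,0,0]},
    {"gripper":0,"delta_pos":[0,0,0],"dr":[0,0,0]},
    {"gripper":0,"delta_pos":[0,0,0],"dr":[0,0,0]},
    {"gripper":0,"delta_pos":[0,0,0],"dr":[0,0,0]},
    {"gripper":0,"delta_pos":[0,0,0],"dr":[0,0,0]}
  ]
}}

```text
t: 19.25
ee_pos: [587.3, -265.7, 211.9]
orientation: [1.399, 1.074, -1.399]
ft_force: [-0.3, 0.6, -3.7]
width: 8.0
```

```bash
python3 - <<'E'
from h import *
o=ctrl.get_obs(); d=grab('wrist'); d2=grab('side'); print(o['t'],o['ee_pos'],o['ft_force'])
C=cloud(d); bx=np.array([.966,-.258]); by=np.array([.258,.966]); c=o['ee_pos'][:2]+24.5*by
P=C.reshape(-1,3); q=(P[:,:2]-c)@np.c_[bx,by]; rr=np.hypot(*q.T); az=np.degrees(np.arctan2(q[:,1],q[:,0])); m=(rr>33)&(rr<41)&(P[:,2]<165)
for a in range(-180,180,45):
    k=m&(abs(az-a-22)<22); print(a+22,k.sum(),np.percentile(P[k,2],95).round(1) if k.sum() else '')
im=np.zeros((480,800,3),np.uint8); im[:,:400]=cv2.resize(d['img'][100:340,200:400,::-1],(400,480)); im[:,400:]=cv2.resize(d2['img'][250:400,340:465,::-1],(400,480),interpolation=cv2.INTER_CUBIC); cv2.imwrite('pics/x10.png',im)
E
```

```text
19.25 [ 587.32890102 -265.71950305  211.88769664] [-0.34360532  0.62736455 -3.65889087]
-158 497 152.4
-113 1253 151.3
-68 605 149.6
-23 76 148.4
22 283 146.0
67 545 148.2
112 658 151.2
157 593 152.5
```

View pics/x10.png

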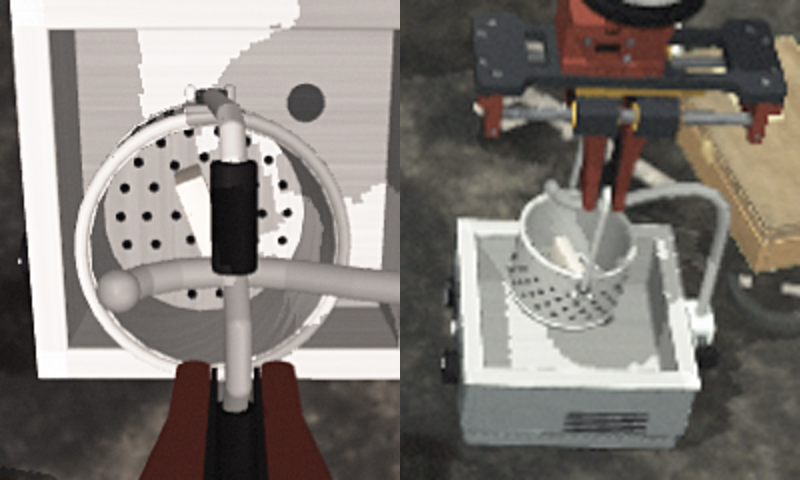

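The wrist crop shows the bar crossing over the rod at (240,275). The side crop shows the basket tilted a few degrees about the bar, still swinging. I let it calm down.

Emit:
{"op": "apply_moves", "data": {
  "increments": [
    {"gripper":0,"delta_pos":[0,0,0],"dr":[0,0,0]},
    {"gripper":0,"delta_pos":[0,0,0],"dr":[0,0,0]},
    {"gripper":0,"delta_pos":[0,0,0],"dr":[0,0,0]},
    {"gripper":0,"delta_pos":[0,0,0],"dr":[0,0,0]},
    {"gripper":0,"delta_pos":[0,0,0],"dr":[0,0,0]}
  ]
}}

```text
t: 19.77
ee_pos: [587.7, -265.8, 211.9]
orientation: [1.399, 1.074, -1.399]
ft_force: [-0.1, 0.2, -3.4]
width: 7.9
```

```bash
cat > tilt.py <<'E'
from h import *
def tilt(zmax,off=24.5,n=3):
    for _ in range(n):
        o=ctrl.get_obs(); d=grab('wrist'); C=cloud(d); bx=np.array([.966,-.258]); by=np.array([.258,.966]); c=o['ee_pos'][:2]+off*by
        P=C.reshape(-1,3); m=(np.linalg.norm(P[:,:2]-c,axis=1)<60)&(P[:,2]<zmax)&(P[:,2]>zmax-28)
        q=(P[m,:2]-c)@np.c_[bx,by]; z=P[m,2]; out=[]
        c0=q.mean(0); rr=np.hypot(*(q-c0).T); az=np.degrees(np.arctan2(q[:,1]-c0[1],q[:,0]-c0[0]))
        for a in range(-180,180,45):
            k=(rr>30)&(rr<44)&(abs((az-a+180)%360-180)<22); out.append(np.percentile(z[k],95).round(1) if k.sum()>10 else 0)
        print(o['t'],'centre',c0.round(1),'rim z by az -180..135',out)
E
python3 -c "
from tilt import *
tilt(163)"
```

```text
19.7667 centre [ 2.  -0.9] rim z by az -180..135 [np.float64(150.1), np.float64(151.0), np.float64(150.8), np.float64(151.1), np.float64(150.5), np.float64(150.1), np.float64(149.6), np.float64(149.7)]
19.8167 centre [-0.6 -0.6] rim z by az -180..135 [np.float64(151.3), np.float64(151.9), np.float64(150.6), np.float64(150.3), np.float64(149.2), np.float64(149.1), np.float64(149.7), np.float64(150.8)]
19.8667 centre [-3.3 -1.2] rim z by az -180..135 [np.float64(152.5), np.float64(152.5), np.float64(154.4), np.float64(149.8), np.float64(148.3), np.float64(148.5), np.float64(149.9), np.float64(151.6)]
```

Emit:
{"op": "apply_moves", "data": {
  "increments": [
    {"gripper":0,"delta_pos":[0,0,0],"dr":[0,0,0]},
    {"gripper":0,"delta_pos":[0,0,0],"dr":[0,0,0]},
    {"gripper":0,"delta_pos":[0,0,0],"dr":[0,0,0]},
    {"gripper":0,"delta_pos":[0,0,0],"dr":[0,0,0]},
    {"gripper":0,"delta_pos":[0,0,0],"dr":[0,0,0]}
  ]
}}

```text
t: 20.33
ee_pos: [587.8, -265.8, 211.9]
orientation: [1.399, 1.074, -1.399]
ft_force: [0.2, -0.7, -3.3]
width: 7.9
```

```bash
python3 -c "
from tilt import *
tilt(163)"
```

```text
20.3333 centre [ 6.2 -1.5] rim z by az -180..135 [np.float64(148.6), np.float64(149.9), np.float64(155.5), np.float64(152.6), np.float64(152.6), np.float64(151.8), np.float64(150.2), np.float64(148.8)]
20.3833 centre [ 4.9 -1.6] rim z by az -180..135 [np.float64(149.0), np.float64(150.1), np.float64(154.4), np.float64(152.2), np.float64(152.0), np.float64(151.2), np.float64(150.0), np.float64(148.9)]
20.4333 centre [ 3.2 -1. ] rim z by az -180..135 [np.float64(149.8), np.float64(150.6), np.float64(151.4), np.float64(151.4), np.float64(151.0), np.float64(150.4), np.float64(149.8), np.float64(149.6)]
```

Emit:
{"op": "apply_moves", "data": {
  "increments": [
    {"gripper":0,"delta_pos":[0.1,0,0],"dr":[0,0,0]},
    {"gripper":0,"delta_pos":[0.3,0,0],"dr":[0,0,0]},
    {"gripper":0,"delta_pos":[0.4,0,0],"dr":[0,0,0]},
    {"gripper":0,"delta_pos":[0.4,0,0],"dr":[0,0,0]},
    {"gripper":0,"delta_pos":[0.4,0,0],"dr":[0,0,0]}
  ]
}}

```text
t: 20.9
ee_pos: [587.5, -265.7, 195.2]
orientation: [1.399, 1.075, -1.399]
ft_force: [-0.4, -0.5, -4.2]
width: 8.2
```

Emit:
{"op": "apply_moves", "data": {
  "increments": [
    {"gripper":0,"delta_pos":[0.4,0,0],"dr":[0,0,0]},
    {"gripper":0,"delta_pos":[0.4,0,0],"dr":[0,0,0]},
    {"gripper":0,"delta_pos":[0.4,0,0],"dr":[0,0,0]},
    {"gripper":0,"delta_pos":[0.4,0,0],"dr":[0,0,0]},
    {"gripper":0,"delta_pos":[0.4,0,0],"dr":[0,0,0]}
  ]
}}

```text
t: 21.32
ee_pos: [587.6, -265.7, 175.4]
orientation: [1.399, 1.074, -1.399]
ft_force: [0.6, 1.4, -3.8]
width: 8.0
```

Emit:
{"op": "apply_moves", "data": {
  "increments": [
    {"gripper":0,"delta_pos":[0.3,0,0],"dr":[0,0,0]},
    {"gripper":0,"delta_pos":[0.3,0,0],"dr":[0,0,0]},
    {"gripper":0,"delta_pos":[0.2,0,0],"dr":[0,0,0]},
    {"gripper":0,"delta_pos":[0.1,0,0],"dr":[0,0,0]},
    {"gripper":0,"delta_pos":[0,0,0],"dr":[0,0,0]}
  ]
}}

```text
t: 21.73
ee_pos: [587.6, -265.7, 166.7]
orientation: [1.399, 1.074, -1.399]
ft_force: [-0.4, 1.1, -4.1]
width: 8.0
```

Emit:
{"op": "apply_moves", "data": {
  "increments": [
    {"gripper":0,"delta_pos":[0,0,0],"dr":[0,0,0]},
    {"gripper":0,"delta_pos":[0,0,0],"dr":[0,0,0]},
    {"gripper":0,"delta_pos":[0,0,0],"dr":[0,0,0]},
    {"gripper":0,"delta_pos":[0,0,0],"dr":[0,0,0]},
    {"gripper":0,"delta_pos":[0,0,0],"dr":[0,0,0]}
  ]
}}

```text
t: 22.15
ee_pos: [587.7, -265.8, 167.0]
orientation: [1.399, 1.074, -1.399]
ft_force: [-0.4, 0.3, -4.3]
width: 8.1
```

```bash
python3 - <<'E'
from tilt import *
tilt(116)
o=ctrl.get_obs(); d=load('wrist'); d2=grab('side'); print(o['t'],o['ee_pos'],o['ft_force'])
im=np.zeros((480,800,3),np.uint8); im[:,:400]=cv2.resize(d['img'][100:340,200:400,::-1],(400,480)); im[:,400:]=cv2.resize(d2['img'][250:400,340:465,::-1],(400,480),interpolation=cv2.INTER_CUBIC); cv2.imwrite('pics/x11.png',im)
E
```

```text
22.15 centre [-0.4  6.4] rim z by az -180..135 [np.float64(106.2), np.float64(106.5), np.float64(105.9), np.float64(104.9), np.float64(104.7), np.float64(104.4), np.float64(104.7), np.float64(105.6)]
22.2 centre [0.8 6.4] rim z by az -180..135 [np.float64(105.6), np.float64(106.0), np.float64(105.9), np.float64(105.4), np.float64(105.0), np.float64(104.7), np.float64(104.8), np.float64(105.1)]
22.25 centre [1.8 6.2] rim z by az -180..135 [np.float64(105.3), np.float64(105.4), np.float64(105.7), np.float64(105.9), np.float64(105.7), np.float64(105.1), np.float64(104.5), np.float64(104.9)]
22.3 [ 587.71063338 -265.7826338   166.9518992 ] [ 0.32025573  0.74767606 -4.25089699]
```

View pics/x11.png

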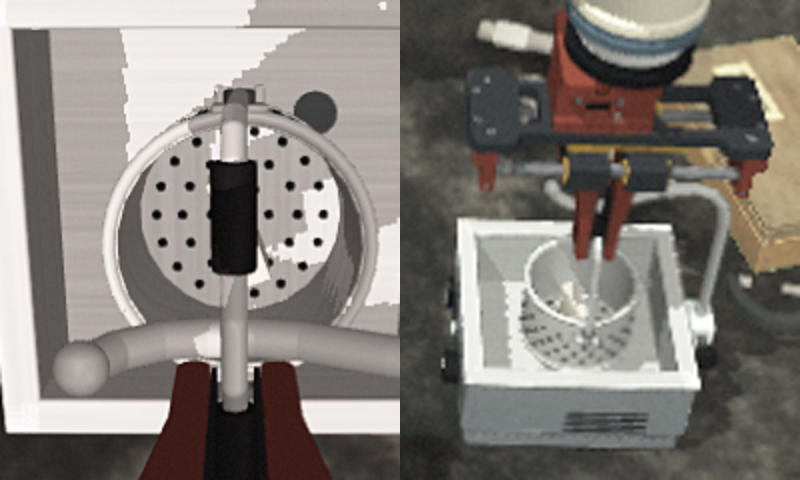

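The bar is over the rod, with the gap between the sleeves centred on it (crop (235,335)). The basket is inside the tank and nearly calm. I lower the last millimetres while watching the force.

Emit:
{"op": "apply_moves", "data": {
  "increments": [
    {"gripper":0,"delta_pos":[0.15,0,0],"dr":[0,0,0]},
    {"gripper":0,"delta_pos":[0.15,0,0],"dr":[0,0,0]},
    {"gripper":0,"delta_pos":[0.1,0,0],"dr":[0,0,0]},
    {"gripper":0,"delta_pos":[0,0,0],"dr":[0,0,0]},
    {"gripper":0,"delta_pos":[0,0,0],"dr":[0,0,0]}
  ]
}}

```text
t: 22.77
ee_pos: [587.5, -265.7, 162.7]
orientation: [1.399, 1.075, -1.399]
ft_force: [-0.5, -0.2, -4.2]
width: 8.2
```

Emit:
{"op": "apply_moves", "data": {
  "increments": [
    {"gripper":0,"delta_pos":[0.1,0,0],"dr":[0,0,0]},
    {"gripper":0,"delta_pos":[0,0,0],"dr":[0,0,0]},
    {"gripper":0,"delta_pos":[0,0,0],"dr":[0,0,0]},
    {"gripper":0,"delta_pos":[0,0,0],"dr":[0,0,0]},
    {"gripper":0,"delta_pos":[0,0,0],"dr":[0,0,0]}
  ]
}}

```text
t: 23.18
ee_pos: [587.7, -265.8, 161.9]
orientation: [1.399, 1.074, -1.399]
ft_force: [-0.5, 0.3, -4.1]
width: 7.7
```

Emit:
{"op": "apply_moves", "data": {
  "increments": [
    {"gripper":0,"delta_pos":[0.1,0,0],"dr":[0,0,0]},
    {"gripper":0,"delta_pos":[0,0,0],"dr":[0,0,0]},
    {"gripper":0,"delta_pos":[0,0,0],"dr":[0,0,0]},
    {"gripper":0,"delta_pos":[0,0,0],"dr":[0,0,0]},
    {"gripper":0,"delta_pos":[0,0,0],"dr":[0,0,0]}
  ]
}}

```text
t: 23.6
ee_pos: [587.8, -265.8, 161.0]
orientation: [1.399, 1.074, -1.399]
ft_force: [-0.3, -0.1, -2.2]
width: 7.9
```

Emit:
{"op": "apply_moves", "data": {
  "increments": [
    {"gripper":0,"delta_pos":[0.06,0,0],"dr":[0,0,0]},
    {"gripper":0,"delta_pos":[0,0,0],"dr":[0,0,0]},
    {"gripper":0,"delta_pos":[0,0,0],"dr":[0,0,0]},
    {"gripper":0,"delta_pos":[0,0,0],"dr":[0,0,0]},
    {"gripper":0,"delta_pos":[0,0,0],"dr":[0,0,0]}
  ]
}}

```text
t: 24.02
ee_pos: [587.8, -265.8, 160.5]
orientation: [1.399, 1.074, -1.399]
ft_force: [-0.2, 0.2, 0.2]
width: 7.8
```

```bash
python3 - <<'E'
from tilt import *
o=ctrl.get_obs(); print(o['ft_force'],o['moment'])
tilt(112)
E
```

```text
[-0.20731089  0.23388452  0.16351908] [ 0.01296967  0.04466685 -0.01465978]
24.0167 centre [1.2 7.4] rim z by az -180..135 [np.float64(99.8), np.float64(99.6), 0, np.float64(99.4), np.float64(99.5), np.float64(99.6), np.float64(99.8), np.float64(99.9)]
24.0667 centre [1.2 7.4] rim z by az -180..135 [np.float64(99.8), np.float64(99.6), 0, np.float64(99.3), np.float64(99.5), np.float64(99.6), np.float64(100.1), np.float64(100.0)]
24.1167 centre [1.  7.5] rim z by az -180..135 [np.float64(99.7), np.float64(99.7), 0, np.float64(99.1), np.float64(99.5), np.float64(99.6), np.float64(99.9), np.float64(99.9)]
```

The weight is fully on the hook, and the basket is level and at rest. I open and withdraw upward.

Emit:
{"op": "apply_moves", "data": {
  "increments": [
    {"gripper":14,"delta_pos":[0,0,0],"dr":[0,0,0]},
    {"gripper":20,"delta_pos":[0,0,0],"dr":[0,0,0]},
    {"gripper":28,"delta_pos":[0,0,0],"dr":[0,0,0]},
    {"gripper":34,"delta_pos":[0,0,0],"dr":[0,0,0]},
    {"gripper":34,"delta_pos":[0,0,0],"dr":[0,0,0]}
  ]
}}

```text
t: 24.58
ee_pos: [587.6, -265.8, 160.3]
orientation: [1.399, 1.074, -1.399]
ft_force: [-0.0, -0.3, 0.1]
width: 29.4
```

Emit:
{"op": "apply_moves", "data": {
  "increments": [
    {"gripper":34,"delta_pos":[-0.2,0,0],"dr":[0,0,0]},
    {"gripper":34,"delta_pos":[-0.5,0,0],"dr":[0,0,0]},
    {"gripper":34,"delta_pos":[-1,0,0],"dr":[0,0,0]},
    {"gripper":34,"delta_pos":[-1.2,0,0],"dr":[0,0,0]},
    {"gripper":34,"delta_pos":[-1.2,0,0],"dr":[0,0,0]}
  ]
}}

```text
t: 25.0
ee_pos: [587.9, -265.9, 202.8]
orientation: [1.399, 1.074, -1.398]
ft_force: [0.1, -0.8, -0.1]
width: 30.2
```

Emit:
{"op": "apply_moves", "data": {
  "increments": [
    {"gripper":34,"delta_pos":[-1.8,0,0],"dr":[0,0,0]},
    {"gripper":34,"delta_pos":[-2,0,0],"dr":[0,0,0]},
    {"gripper":34,"delta_pos":[-2,0,0],"dr":[0,0,0]},
    {"gripper":34,"delta_pos":[-1.5,0,0],"dr":[0,0,0]},
    {"gripper":34,"delta_pos":[-0.5,0,0],"dr":[0,0,0]}
  ]
}}

```text
t: 25.42
ee_pos: [589.0, -266.4, 283.8]
orientation: [1.4, 1.069, -1.395]
ft_force: [0.5, -0.1, -0.3]
width: 29.7
```

Emit:
{"op": "apply_moves", "data": {
  "increments": [
    {"gripper":34,"delta_pos":[0,0,0],"dr":[0,0,0]},
    {"gripper":34,"delta_pos":[0,0,0],"dr":[0,0,0]},
    {"gripper":34,"delta_pos":[0,0,0],"dr":[0,0,0]},
    {"gripper":34,"delta_pos":[0,0,0],"dr":[0,0,0]},
    {"gripper":34,"delta_pos":[0,0,0],"dr":[0,0,0]}
  ]
}}

```text
t: 25.83
ee_pos: [587.2, -265.6, 278.2]
orientation: [1.398, 1.076, -1.4]
ft_force: [1.3, -0.7, -0.3]
width: 30.0
```

```bash
python3 - <<'E'
from tilt import *
tilt(112)
o=ctrl.get_obs(); d=load('wrist'); d2=grab('side'); print(o['t'],o['ee_pos'],o['ft_force'])
im=np.zeros((480,800,3),np.uint8); im[:,:400]=cv2.resize(d['img'][60:360,190:440,::-1],(400,480)); im[:,400:]=cv2.resize(d2['img'][250:400,340:465,::-1],(400,480),interpolation=cv2.INTER_CUBIC); cv2.imwrite('pics/x12.png',im)
E
```

```text
25.8333 centre [1.1 2.4] rim z by az -180..135 [np.float64(100.2), np.float64(100.3), np.float64(99.9), np.float64(99.4), np.float64(99.2), np.float64(99.4), np.float64(99.7), np.float64(100.0)]
25.8833 centre [1.2 2.4] rim z by az -180..135 [np.float64(100.1), np.float64(100.1), np.float64(100.1), np.float64(99.6), np.float64(99.4), np.float64(99.4), np.float64(99.4), np.float64(99.9)]
25.9333 centre [1.  2.3] rim z by az -180..135 [np.float64(100.1), np.float64(100.1), np.float64(99.9), np.float64(99.7), np.float64(99.6), np.float64(99.4), np.float64(99.5), np.float64(99.6)]
25.9833 [ 587.49783611 -265.6737638   278.66707192] [ 0.29309676 -0.77807846  1.33168724]
```

Emit:
{"op": "apply_moves", "data": {
  "increments": [
    {"gripper":34,"delta_pos":[0,0,0],"dr":[0,0,0]},
    {"gripper":34,"delta_pos":[0,0,0],"dr":[0,0,0]},
    {"gripper":34,"delta_pos":[0,0,0],"dr":[0,0,0]},
    {"gripper":34,"delta_pos":[0,0,0],"dr":[0,0,0]},
    {"gripper":34,"delta_pos":[0,0,0],"dr":[0,0,0]}
  ]
}}

```text
t: 26.45
ee_pos: [587.7, -265.7, 279.3]
orientation: [1.399, 1.074, -1.399]
ft_force: [-0.5, -0.3, -0.4]
width: 30.0
```

```bash
python3 - <<'E'
from tilt import *
tilt(112,n=2)
d=load('wrist'); P=cloud(d).reshape(-1,3); c=np.array([594,-242]); r=np.linalg.norm(P[:,:2]-c,axis=1)
k=(r<26)&(abs(P[:,2]-76)<4); print('block-top-level points',k.sum(),P[k].mean(0) if k.any() else '')
k=(r<32)&(abs(P[:,2]-47)<5); print('inner floor',np.median(P[k,2]),k.sum())
k=(r<60)&(P[:,2]>165)&(P[:,2]<188); print('bail/hook',k.sum(),np.percentile(P[k,2],[50,95]))
s=load('side'); g=s['img'].min(2)
for a,b,e,f in((255,225,268,245),(308,218,324,240)):
    v,u=np.nonzero(g[b:f,a:e]>130); print('other block px',u.mean()+a,v.mean()+b,len(u))
E
```

```text
26.45 centre [0.7 2.5] rim z by az -180..135 [np.float64(100.1), np.float64(100.3), np.float64(100.0), np.float64(99.6), np.float64(99.5), np.float64(99.2), np.float64(99.6), np.float64(99.8)]
26.5 centre [0.7 2.4] rim z by az -180..135 [np.float64(100.1), np.float64(100.0), np.float64(99.7), np.float64(99.5), np.float64(99.3), np.float64(99.1), np.float64(99.6), np.float64(99.9)]
block-top-level points 105 [ 594.51787391 -244.80989839   75.93247379]
inner floor 45.95222190616741 2328
bail/hook 2257 [177.12852256 186.04437289]
other block px 261.4117647058824 233.38235294117646 34
other block px 315.7692307692308 228.02564102564102 39
```

Everything is in place, so I hand in.

```bash
python3 -c "
from workcell import ctrl
print(ctrl.close_job())"
```

```text
the job is handed in; nothing more can be done
None
```

The job is done and was handed in at about 26.5 s of the 72 s allowed. I put the tallest block in the steel dip basket where it stood and swung the bail upright by one sleeve. I then lifted the basket, hung it by the notch on the hook over the bath and backed the gripper clear.

**Last checks after release:**
- **Hanging:** the rim was level within about 1 mm, at 99 to 100 mm height, and steady between readings. The basket hung about 14 mm above the tank floor, with its centre within about 3 mm of the tank's middle.
- **Block:** the block's top was read at 76 mm, so it is standing in the basket.
- **Hook and forces:** the full weight had gone to the hook before I opened the gripper, and the force was about 0 N as I withdrew.
- **Other blocks:** the low and middle blocks were still at their starting positions in the side view.

**Swing while carrying:** the basket swung about 4 to 5° on the bail during the last approach. It had died down before I lowered it onto the hook.

**Not checked by eye:** my final picture was refused because the viewer limit of 12 was reached, so the end state is confirmed only by depth and colour readings. I did not check the bystander items again at the end.

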